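# Check the thread case and reject the wrongly packed bobbins

## Robot

A 6-joint arm with a two-finger parallel gripper is mounted at the origin on a cart in front of the work surface, level with it; the furniture and walls round the work are solid. World frame = base frame: x ahead of the robot, y to its left, z up, the work surface at z = 0. Lengths are in m, angles in rad, forces in N, time in s.
With the tool pointing down it reaches from about 0.35 to 0.975 m from the base axis. Payload 4.9 kg.
Tool frame: the origin (TCP) lies on the front face of the gripper's body, between the roots of the fingers; the fingertips stand 73 mm ahead of it and the grasp point (between the pads) lies 54 mm ahead of it (tip_extent is the distance from the TCP to the fingertips, in m); y points along the fingers, x is the direction in which the jaws open and shut, and the axes are right-handed (so a half turn about y gives the same grasp; the last joint's range is limited). The gripper opens to 85 mm and grips with 20 to 120 N. Pads are 22 mm wide; open, the fingers measure 114 mm over their backs; the gripper's body (76 mm by 85 mm) begins 54 mm behind the grasp point. The pads swing forward as they close: fully open they stand 13 mm farther back than shut.
Start: joints at [-1.445, 0.053, 1.613, -0, 1.476, -0.119], TCP at [0.151, -0.606, 0.304] pointing down, gripper open.
Joint ranges: [-3.01, 3.01], [-1.01, 2.22], [0.06, 2.58], [-1.02, 4.17], [0.09, 2.62], [-3.14, 3.14]. Speed limits (rad/s): [2.57, 2.57, 3.14, 3.14, 3.14, 3.14].

## Interface

Orientations are given as a unit quaternion [w, x, y, z].
In Python, from plant import state, grab_frame, camera_info, job_done, tip_extent gives the robot as it stands.
- The arm moves only by the tool carry_out, never from a script. Its argument "rows" is a list that holds one entry, the list of rows, each a list of 7 numbers: the turn, a rotation vector about the world's x, y, z as a fraction of full scale, then the shift along the world's x, y, z as a fraction of full scale, then the finger opening in mm, from 0 to 85.4. A call has 1 to 5 rows; each row shifts and turns the commanded pose from where the row before left it; what a row does not reach is not made up. Full scale, the value 1, is 40 mm for a shift and 4 degrees for a turn. A row lasts 1/10 s, in which the tool goes at most 50 mm and 8.59 degrees, less where a joint would pass 70% of its speed; a pose out of reach is approached as far as the arm can. A call with a number of a shift or a turn outside -1 to 1 is refused whole. A call with a gripper value outside its range is refused whole. The fingers move at their own pace and stop on an object; the grip force is fixed at half the most. Time passes only in rows, so rows that do not move let the fingers close. It gives the time, the measured TCP pose, the force and the opening at its end, in the units of the state.
- state(): the state, without advancing time (a new reading comes with each control period).
- grab_frame(name): name is "scene" or "top" or "wrist"; returns the picture (400x640x3 uint8, blue, green, red); there is no depth.
- camera_info(name): a dict with "intrinsics" (3x3 intrinsics, pixels), "k1" (the pictures are not rectified: a ray, as slopes to the right and down, at radius r is drawn at 1 + k1 r^2 times it, then the intrinsics apply), "xyz" and "rotation" of the camera in the world; the wrist camera has in their place "tool_from_camera" (4x4, takes a point from camera to tool coordinates, whose origin is the TCP and whose axes are the tool frame's). Camera axes: x right, y down, z forward; pixel columns grow to the right and rows downward; lengths in m; the calibration is good to about 2 mm. A picture is of the moment at which its call begins: read the wrist's pose just before it. camera_info takes no time and is no camera call.
- job_done(): hands the job in, once; it reports no verdict.
The state is a dict: "time": time; "joint_pos": joint angles; "joint_vel": joint speeds; "joint_efforts": joint torques, N m; "tool_pos": TCP position; "tool_rot": TCP orientation; "contact_force": force on the tool from outside, world axes, zero at the start; "ft_torque": the same for the moment, N m; "gripper_width": opening from 0.0 (shut) to 1.0 (fully open).
Only numpy, scipy, OpenCV 4.12 (cv2) and the standard library are available. Lean on these libraries where they do the work, as an engineer would, in place of code of your own. Each camera call takes 0.05 s, during which the arm holds its last target.

## Task

Open the thread case and check its bobbins against the layout: each of the three bays is lined in the colour of thread that belongs in it. Take out every bobbin that you find packed in a bay of another colour than its thread (a colour that has no bay is always wrong; once found wrong it is a reject, wherever it ends up) and drop it into the grey reject box, leaving the rightly packed bobbins in their bays and the things round about undisturbed. Then shut the lid fully and turn both latches clockwise to their end stops, so that their tongues hold the lid.

Things in the scene. Friction and masses are not known exactly. Their poses are not given: they have to be found in the camera images.
- case: shallow wooden case base, fixed, 182 (x) x 290 (y) x 18 mm high, hinge side (with a solid 25 mm ledge) at +x; origin at counter height under the middle of the pockets, 79 mm from the near edge, z up. 5 mm walls and 18 mm high dividers make three bays side by side along y, each of a near and a far pocket (71 x 88 mm, centres 38 mm either side of the origin in x). Pocket floor 7 mm above the counter
- lid (a joint): hinged lid angle, 0 shut to 1.75 rad; about 1.57 stands upright. The lid (182 x 290 mm, 40 mm deep shell, 0.25 kg) lifts at its near edge and turns about the far top rim of the base; its stiff hinge (about 0.3 N m) keeps it at any angle. With the lid shut its top is 59 mm above the counter
- lid_hinge (a point): middle of the lid's hinge line, at the far top rim of the base (18 mm above the counter); the hinge runs along its y axis (the case's y)
- lid_pull (a point): grip point on the black pull tab, which sticks out 44 mm level from the middle of the lid's near edge when shut (upward when the lid stands open); tab 14 mm wide (along y), 16 mm thick; this point lies 28 mm out from the lid and 16 mm from the tab's end, 210 mm from the hinge line along the lid and 24 mm off the rim plane; axes turn with the lid
- latch_left (a joint): left latch (beside the case's +y end), 0 undone to 1.4 rad at its end stop, turning clockwise seen from above; light friction, stays where left
- latch_right (a joint): right latch (beside the -y end), same values
- latch_left_grip (a point): grip point of the left latch, on its vertical axis, 86 mm above the counter, 20 mm outside the case end. The grey bar handle is 48 mm long (along this point's x), 14 mm thick (its y) and 70 to 98 mm above the counter; axes turn with the latch; the steel tongue below it points along +x and lies over the lid's left edge at the end stop
- latch_right_grip (a point): the same point on the right latch, whose tongue lies over the lid's right edge at the end stop
- liner_red: red liner of one bay, 146 (x) x 86 (y) x 2 mm, fixed; origin under its centre; the bays' order changes from start to start
- liner_blue: blue liner of another bay, same size
- liner_yellow: yellow liner of the third bay, same size
- bobbin_red_1: thread bobbin: red thread wound flat-sided (30 x 30 mm section) between two wooden 36 x 36 mm square flanges 6 mm thick, 70 mm long overall; origin at its centre (18 mm above its underside when it lies), y axis along its length; about 60 g
- bobbin_red_2: thread bobbin: red thread wound flat-sided (30 x 30 mm section) between two wooden 36 x 36 mm square flanges 6 mm thick, 70 mm long overall; origin at its centre (18 mm above its underside when it lies), y axis along its length; about 60 g; may be absent
- bobbin_blue_1: thread bobbin: blue thread wound flat-sided (30 x 30 mm section) between two wooden 36 x 36 mm square flanges 6 mm thick, 70 mm long overall; origin at its centre (18 mm above its underside when it lies), y axis along its length; about 60 g
- bobbin_blue_2: thread bobbin: blue thread wound flat-sided (30 x 30 mm section) between two wooden 36 x 36 mm square flanges 6 mm thick, 70 mm long overall; origin at its centre (18 mm above its underside when it lies), y axis along its length; about 60 g; may be absent
- bobbin_yellow: thread bobbin: yellow thread wound flat-sided (30 x 30 mm section) between two wooden 36 x 36 mm square flanges 6 mm thick, 70 mm long overall; origin at its centre (18 mm above its underside when it lies), y axis along its length; about 60 g; may be absent
- bobbin_black: thread bobbin: black thread wound flat-sided (30 x 30 mm section) between two wooden 36 x 36 mm square flanges 6 mm thick, 70 mm long overall; origin at its centre (18 mm above its underside when it lies), y axis along its length; about 60 g; may be absent
- reject_box: grey open box for rejects, fixed to the counter, 170 (x) x 200 (y) x 65 mm high, 5 mm walls and floor; origin under its centre
- masking_tape: bystander: roll of masking tape lying flat, 88 mm across, 24 mm high; origin under its centre
- paste_jar: bystander: open glass paste jar, 76 mm across, 92 mm high; origin under its centre
- reel: bystander: small wooden reel of undyed thread, 35 mm across, 44 mm high; origin under its centre; stands apart and is no part of the case

How it is judged:
On the way, in this order (a step that is already met when the one before it is completed fails the run):
1. the lid stands open (value of joint lid above 1.2 rad), for 0.2 s.
2. every wrongly packed bobbin lies in the reject box (x of bobbin_yellow in the frame of reject_box between -0.08 and 0.08 m and y of bobbin_yellow in the frame of reject_box between -0.095 and 0.095 m and z of bobbin_yellow in the frame of reject_box between 0 and 0.065 m and x of bobbin_red_2 in the frame of reject_box between -0.08 and 0.08 m and y of bobbin_red_2 in the frame of reject_box between -0.095 and 0.095 m and z of bobbin_red_2 in the frame of reject_box between 0 and 0.065 m and x of bobbin_blue_2 in the frame of reject_box between -0.08 and 0.08 m and y of bobbin_blue_2 in the frame of reject_box between -0.095 and 0.095 m and z of bobbin_blue_2 in the frame of reject_box between 0 and 0.065 m and x of bobbin_black in the frame of reject_box between -0.08 and 0.08 m and y of bobbin_black in the frame of reject_box between -0.095 and 0.095 m and z of bobbin_black in the frame of reject_box between 0 and 0.065 m and contact force between each of bobbin_yellow, bobbin_red_2, bobbin_blue_2, bobbin_black and the fingers below 0.1 N), for 0.2 s.
3. the lid is shut with the right bobbins in their bays (value of joint lid below 0.05 rad and x of bobbin_red_1 in the frame of liner_red between -0.076 and 0.076 m and y of bobbin_red_1 in the frame of liner_red between -0.0465 and 0.0465 m and z of bobbin_red_1 in the frame of liner_red between 0 and 0.05 m and x of bobbin_blue_1 in the frame of liner_blue between -0.076 and 0.076 m and y of bobbin_blue_1 in the frame of liner_blue between -0.0465 and 0.0465 m and z of bobbin_blue_1 in the frame of liner_blue between 0 and 0.05 m), for 0.2 s.
4. both latches are at their end stops (value of joint each of latch_left, latch_right above 1.25 rad), for 0.2 s.
At the end, for the whole second after the job is handed in: The lid is shut (within 0.05 rad), both latches are turned past 1.25 of 1.4 rad, every wrongly packed bobbin that is present lies at rest inside the reject box with its centre below the rim, and the rightly packed bobbins are still in their own bays (all of step 3 and all of step 4 and x of bobbin_yellow in the frame of reject_box between -0.08 and 0.08 m and y of bobbin_yellow in the frame of reject_box between -0.095 and 0.095 m and z of bobbin_yellow in the frame of reject_box between 0 and 0.065 m and x of bobbin_red_2 in the frame of reject_box between -0.08 and 0.08 m and y of bobbin_red_2 in the frame of reject_box between -0.095 and 0.095 m and z of bobbin_red_2 in the frame of reject_box between 0 and 0.065 m and x of bobbin_blue_2 in the frame of reject_box between -0.08 and 0.08 m and y of bobbin_blue_2 in the frame of reject_box between -0.095 and 0.095 m and z of bobbin_blue_2 in the frame of reject_box between 0 and 0.065 m and x of bobbin_black in the frame of reject_box between -0.08 and 0.08 m and y of bobbin_black in the frame of reject_box between -0.095 and 0.095 m and z of bobbin_black in the frame of reject_box between 0 and 0.065 m and linear speed of each of bobbin_yellow, bobbin_red_2, bobbin_blue_2, bobbin_black below 0.03 m/s); the robot touches nothing.
It fails at once if the roll of tape is moved more than 4 cm (distance of masking_tape from where it was at the start of the episode above 0.04 m).
It fails at once if the paste jar is moved more than 4 cm (distance of paste_jar from where it was at the start of the episode above 0.04 m).
It fails at once if the reel of undyed thread is moved more than 4 cm (distance of reel from where it was at the start of the episode above 0.04 m).
Of bobbin_yellow, bobbin_red_2, bobbin_blue_2, bobbin_black only 3 to 4 are there at a start; the rules pass over those that are not, and their reading is None.
At some moment in a run one of bobbin_yellow, bobbin_red_2, bobbin_blue_2, bobbin_black may be knocked a few centimetres aside while the robot is not near it.
Once in a run the grip may slacken for a moment while it holds something.
It also fails if it takes over 200 s, if anything falls off the work surface, if the arm or the gripper's body presses on something with over 40 N, if the wrist force passes 120 N, or if a joint passes its speed limit or range.

## Working session

There is one attempt and no reset: what is moved stays moved. The work goes in short steps, Python scripts to look and compute and a tool call to move; the robot and the scene stay as the last step left them, time stands still between calls to the robot, and variables do not carry over. Pictures are saved under pics/ and viewed, and the job is handed in when it is done.

Besides the shell and the picture viewer there is one more tool, called after "Request:" as name(argument=value, ...) on one line, values as JSON. carry_out: Moves the arm, as the interface text tells. Shift numbers are shares of 40 mm and turn numbers shares of 4 degrees, none past 1 either way. Its arguments: {"type":"object","properties":{"rows":{"type":"array"}},"required":["rows"]}

```bash
ls; mkdir -p pics; python3 - <<'E'
from plant import *
import cv2
print(state()); print(tip_extent if not callable(tip_extent) else tip_extent())
for n in ["scene","top","wrist"]:
    print(n,camera_info(n))
    cv2.imwrite(f"pics/{n}0.png",grab_frame(n))
E
```

```text
pics
{'time': 0.0, 'joint_pos': array([-1.44498335e+00,  5.33342476e-02,  1.61427190e+00,  2.04517598e-05,
        1.47600214e+00, -1.19014396e-01]), 'joint_vel': array([ 0.00058013,  0.0007427 , -0.0018032 ,  0.00031865,  0.00027088,
       -0.0009103 ]), 'joint_efforts': array([ 4.84518150e-04, -3.93687236e+01, -3.70177674e+01,  1.75845565e-05,
        7.17350253e-03, -1.05603453e-05]), 'tool_pos': array([ 0.15142966, -0.60589528,  0.30269009]), 'tool_rot': array([ 0.55781908, -0.55680448,  0.43570518, -0.43470408]), 'contact_force': array([-0.22014686, -0.26208465,  0.58640503]), 'ft_torque': array([ 0.03085707,  0.00266387, -0.01841186]), 'gripper_width': 0.9996906366527744}
0.0726
scene {'intrinsics': array([[400.18519511,   0.        , 317.41317391],
       [  0.        , 400.18519511, 191.82338243],
       [  0.        ,   0.        ,   1.        ]]), 'k1': -0.007292059246954577, 'xyz': array([-0.48875808, -0.64336143,  0.77271799]), 'rotation': array([-0.41983552,  0.74002656, -0.45087685,  0.26983124])}
top {'intrinsics': array([[472.69873192,   0.        , 316.19650294],
       [  0.        , 472.69873192, 196.07412119],
       [  0.        ,   0.        ,   1.        ]]), 'k1': -0.08583639024096486, 'xyz': array([ 0.35701792, -0.10909871,  1.66199435]), 'rotation': array([-0.05004178,  0.70943124, -0.70095292,  0.05355499])}
wrist {'intrinsics': array([[279.85814251,   0.        , 319.70282648],
       [  0.        , 279.85814251, 199.39378999],
       [  0.        ,   0.        ,   1.        ]]), 'k1': 0.01024316886243503, 'tool_from_camera': array([[ 9.99999576e-01,  3.83724400e-04, -8.37142981e-04,
         7.44316913e-04],
       [ 9.16094087e-04, -3.21781497e-01,  9.46813513e-01,
        -6.93358936e-02],
       [ 9.39383261e-05, -9.46813879e-01, -3.21781712e-01,
         8.36882874e-02],
       [ 0.00000000e+00,  0.00000000e+00,  0.00000000e+00,
         1.00000000e+00]])}
```

View pics/scene0.png

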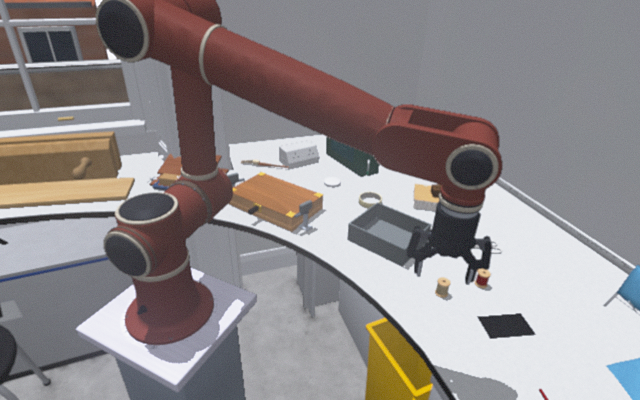

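View pics/top0.png

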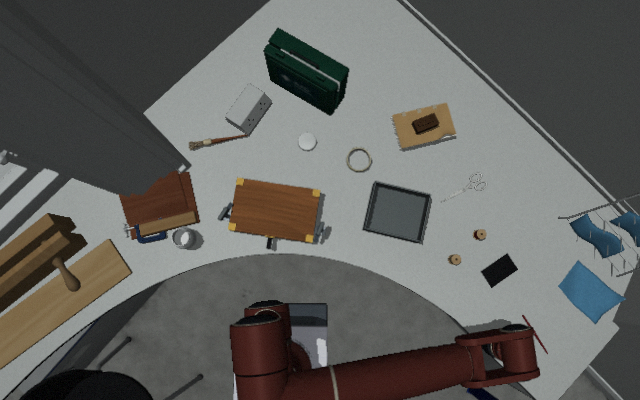

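View pics/wrist0.png

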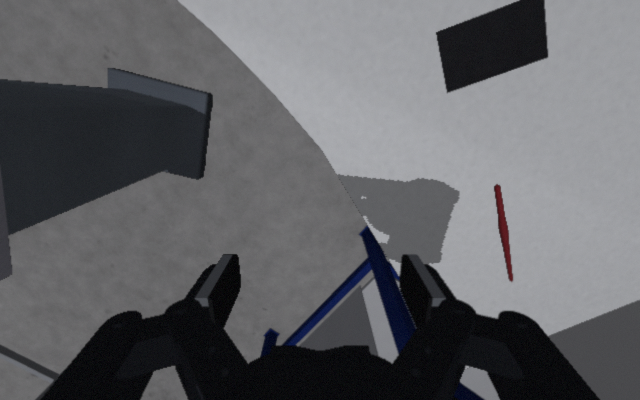

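```bash
cat > h.py <<'E'
import numpy as np, cv2
from scipy.spatial.transform import Rotation as R
from plant import *
def rot(q): return R.from_quat([q[1],q[2],q[3],q[0]]).as_matrix()
def campose(name,st=None):
    ci=camera_info(name)
    if name=="wrist":
        st=st or state()
        T=np.eye(4);T[:3,:3]=rot(st['tool_rot']);T[:3,3]=st['tool_pos']
        M=T@ci['tool_from_camera']; return ci,M[:3,3],M[:3,:3]
    return ci,np.array(ci['xyz']),rot(ci['rotation'])
def ray(cp,uv):
    ci,p,Rm=cp;K=ci['intrinsics']
    d=np.array([(uv[0]-K[0,2])/K[0,0],(uv[1]-K[1,2])/K[1,1]])
    s=d.copy()
    for _ in range(20): s=d/(1+ci['k1']*(s@s))
    return p,Rm@np.array([s[0],s[1],1])
def at_z(cp,uv,z):
    p,d=ray(cp,uv);return p+d*(z-p[2])/d[2]
def proj(cp,X):
    ci,p,Rm=cp;c=Rm.T@(np.array(X)-p);s=c[:2]/c[2];s=s*(1+ci['k1']*(s@s));K=ci['intrinsics']
    return np.array([K[0,0]*s[0]+K[0,2],K[1,1]*s[1]+K[1,2]])
def snap(name,fn,crop=None,k=1):
    st=state();im=grab_frame(name)
    if crop:
        x0,y0,x1,y1=crop;im=im[y0:y1,x0:x1]
    if k!=1: im=cv2.resize(im,None,fx=k,fy=k,interpolation=cv2.INTER_CUBIC)
    cv2.imwrite("pics/"+fn,im);return campose(name,st)
def st():
    s=state();print('t',round(s['time'],2),'p',s['tool_pos'].round(4),'R',rot(s['tool_rot']).round(3).tolist(),'F',s['contact_force'].round(1),'g',round(s['gripper_width']*85.4,1),'j',s['joint_pos'].round(2))
E
python3 - <<'E'
from h import *
st()
im=cv2.imread("pics/top0.png")
c=cv2.resize(im[165:260,205:345],None,fx=5.6,fy=5.6,interpolation=cv2.INTER_CUBIC);cv2.imwrite("pics/c1.png",c)
c=cv2.resize(im[130:290,340:500],None,fx=3.7,fy=3.7,interpolation=cv2.INTER_CUBIC);cv2.imwrite("pics/c2.png",c)
E
```

```text
t 0.15 p [ 0.1514 -0.606   0.3029] R [[0.242, -0.0, 0.97], [-0.97, 0.002, 0.242], [-0.002, -1.0, 0.0]] F [-0.5  0.5 -0.1] g 85.5 j [-1.45  0.05  1.61 -0.    1.48 -0.12]
```

View pics/c1.png

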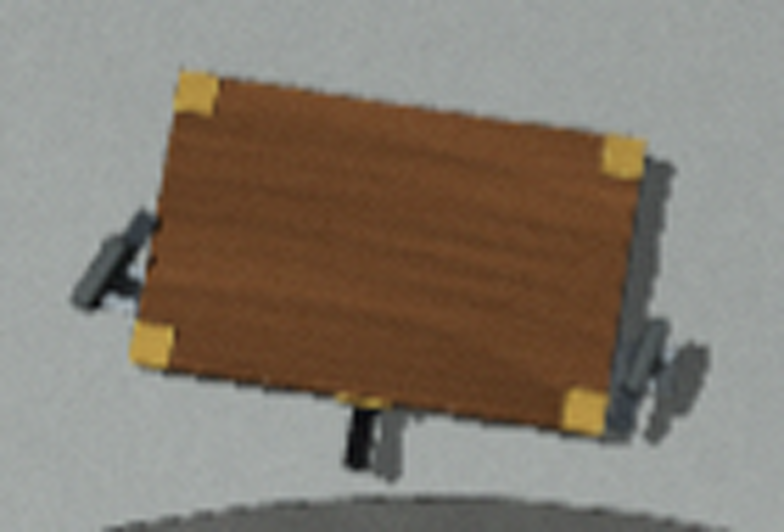

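View pics/c2.png

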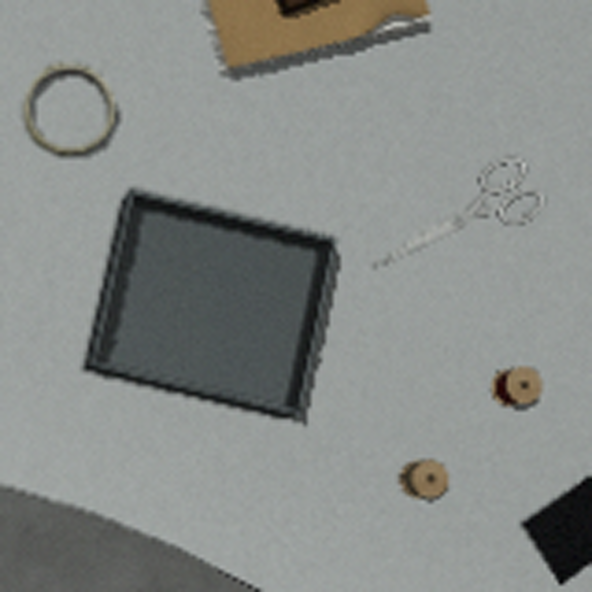

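```bash
python3 - <<'E'
from h import *
cp=campose("top")
f=lambda u,v:(205+(u+.5)/5.6-.5,165+(v+.5)/5.6-.5)
P={k:at_z(cp,f(*uv),z) for k,(uv,z) in dict(fl=((182,70),.059),fr=((647,140),.059),nr=((605,437),.059),nl=((132,368),.059),tabend=((357,468),.042),tabroot=((372,408),.042),LLa=((75,300),.098),LLb=((120,238),.098),LLtongue=((148,215),.065),LRa=((632,388),.098),LRb=((660,322),.098)).items()}
for k in P: print(k,P[k].round(4))
L=[np.array(a) for a in [(103,145),(103,-145),(-79,-145),(-79,145)]]
A=np.array(L)/1000;B=np.array([P[k][:2] for k in('fl','fr','nr','nl')])
ca,cb=A.mean(0),B.mean(0);H=(A-ca).T@(B-cb);U,S,Vt=np.linalg.svd(H);Rm=Vt.T@U.T
t=cb-Rm@ca;yaw=np.arctan2(Rm[1,0],Rm[0,0]);print('yaw',np.degrees(yaw),'origin',t,'res',(A@Rm.T+t-B).round(4).tolist())
for k in P: print(k,'case',(Rm.T@(P[k][:2]-t)).round(4))
g=lambda u,v:(340+(u+.5)/3.7-.5,130+(v+.5)/3.7-.5)
for n,uv,z in [('bfl',(130,190),.065),('bfr',(337,240),.065),('bnr',(303,418),.065),('bnl',(88,368),.065),('tape',(71,110),.012),('reel1',(425,480),.04),('reel2',(518,387),.04)]:
    print(n,at_z(cp,g(*uv),z).round(4))
print('jar',at_z(cp,(184,238),.092))
E
```

```text
fl [0.6567 0.1583 0.059 ]
fr [ 0.6165 -0.1289  0.059 ]
nr [ 0.4346 -0.1055  0.059 ]
nl [0.4725 0.1822 0.059 ]
tabend [0.4146 0.0455 0.042 ]
tabroot [0.4513 0.0372 0.042 ]
LLa [0.5096 0.2107 0.098 ]
LLb [0.5471 0.1852 0.098 ]
LLtongue [0.5655 0.1748 0.065 ]
LRa [ 0.4617 -0.1211  0.098 ]
LRb [ 0.5011 -0.1373  0.098 ]
yaw -7.633129996769418 origin [0.5331699  0.02811078] res [[-0.0022, -0.0001], [-0.0005, -0.0003], [0.001, 0.0004], [0.0017, 0.0001]]
fl case [0.1051 0.1454]
fr case [ 0.1035 -0.1446]
nr case [-0.08   -0.1455]
nl case [-0.0806  0.1447]
tabend case [-0.1198  0.0015]
tabroot case [-0.0824 -0.0019]
LLa case [-0.0476  0.1778]
LLb case [-0.007   0.1576]
LLtongue case [0.0125 0.1497]
LRa case [-0.051  -0.1574]
LRb case [-0.0099 -0.1682]
bfl [ 0.6479 -0.3165  0.065 ]
bfr [ 0.6033 -0.5095  0.065 ]
bnr [ 0.438  -0.4743  0.065 ]
bnl [ 0.4819 -0.2769  0.065 ]
tape [ 0.7353 -0.2668  0.012 ]
reel1 [ 0.3826 -0.5937  0.04  ]
reel2 [ 0.4698 -0.6849  0.04  ]
jar [0.44220607 0.32341306 0.092     ]
```

Request:
carry_out(rows=[[[0,0,-1,0.75,0.75,0,60],[0,0,-1,0.75,0.75,0,60],[0,0,-1,0.75,0.75,0,60],[0,0,-1,0.75,0.75,0,60],[0,0,-1,0.75,0.75,0,60]]])

```text
time: 0.65
tool_pos: [0.3023, -0.4549, 0.3035]
tool_rot: [0.472, -0.472, 0.526, -0.526]
contact_force: [0.5, -0.8, -0.0]
gripper_width: 0.704
```

Request:
carry_out(rows=[[[0,0,-0.4,0.75,0.75,0,60],[0,0,0,0.75,0.75,0,60],[0,0,0,0.75,0.75,0,60],[0,0,0,0.75,0.75,0,60],[0,0,0,0.5,0.75,0,60]]])

```text
time: 1.15
tool_pos: [0.4427, -0.3047, 0.3036]
tool_rot: [0.466, -0.466, 0.532, -0.532]
contact_force: [0.2, 0.0, 0.6]
gripper_width: 0.705
```

Request:
carry_out(rows=[[[0,0,0,0,0.95,0,60],[0,0,0,0,0.95,0,60],[0,0,0,0,0.95,0,60],[0,0,0,0,0.95,0,60],[0,0,0,0,0.95,0,60]]])

```text
time: 1.65
tool_pos: [0.4411, -0.1148, 0.3036]
tool_rot: [0.466, -0.466, 0.532, -0.532]
contact_force: [1.2, -0.1, 0.7]
gripper_width: 0.705
```

```bash
python3 - <<'E'
from h import *
st(); snap("wrist","w1.png")
E
```

```text
t 1.65 p [ 0.4411 -0.1148  0.3036] R [[-0.132, -0.0, 0.991], [-0.991, 0.0, -0.132], [-0.0, -1.0, -0.0]] F [ 1.2 -0.1  0.7] g 60.2 j [-0.42 -0.37  1.99  0.    1.52  1.29]
```

View pics/w1.png

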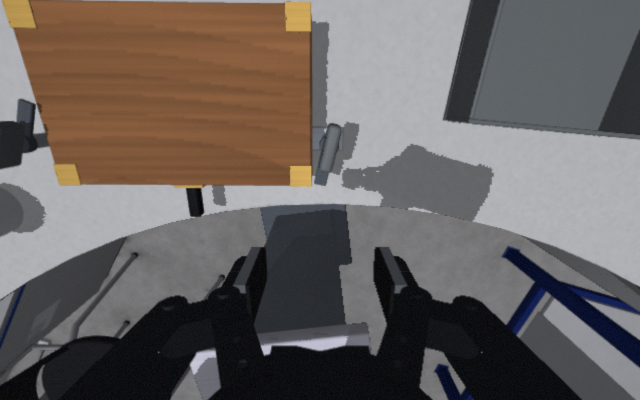

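```bash
python3 - <<'E'
from h import *
cp=campose("wrist")
im=cv2.imread("pics/w1.png")
cv2.imwrite("pics/w1a.png",cv2.resize(im[80:230,0:160],None,fx=4,fy=4,interpolation=cv2.INTER_CUBIC))
cv2.imwrite("pics/w1b.png",cv2.resize(im[90:240,170:370],None,fx=4,fy=4,interpolation=cv2.INTER_CUBIC))
E
```

```text
(no output)
```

View pics/w1a.png

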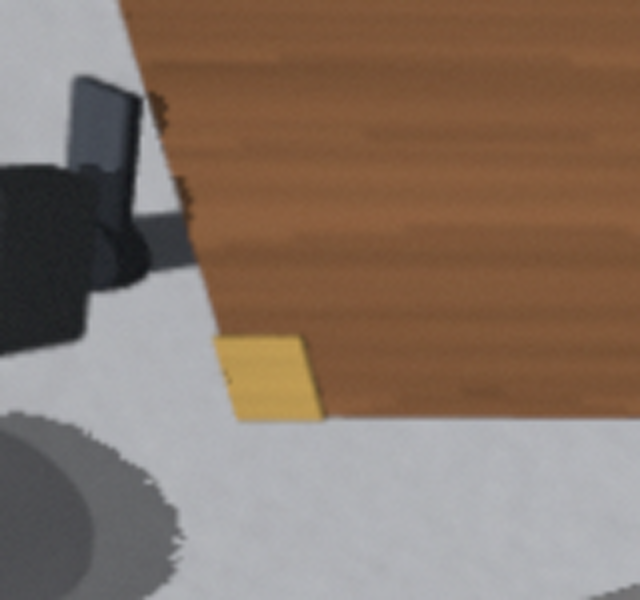

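View pics/w1b.png

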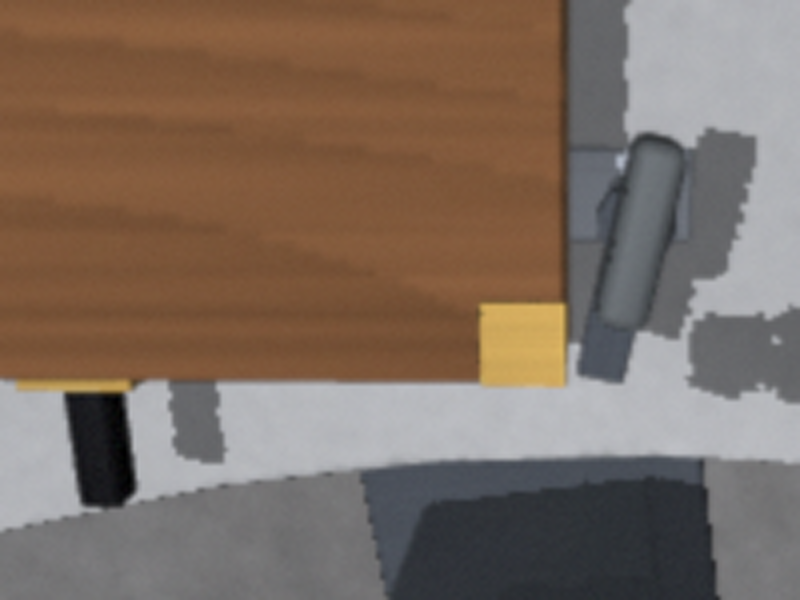

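```bash
python3 - <<'E'
from h import *
cp=campose("wrist")
a=lambda u,v:((u+.5)/4-.5,80+(v+.5)/4-.5)
b=lambda u,v:(170+(u+.5)/4-.5,90+(v+.5)/4-.5)
for n,uv,z in [('nl',a(240,420),.059),('nr',b(566,385),.059),('tabL',b(85,507),.042),('tabR',b(127,507),.042),('tabtop',b(78,392),.05),('tabtopR',b(123,392),.05),('LRfar',b(660,137),.098),('LRnear',b(618,325),.098)]:
    P=at_z(cp,uv,z);y=np.radians(-7.63);Rm=np.array([[np.cos(y),-np.sin(y)],[np.sin(y),np.cos(y)]])
    print(n,P.round(4),'case',(Rm.T@(P[:2]-[.532,.028])).round(4))
E
```

```text
nl [0.4742 0.19   0.059 ] case [-0.0788  0.1529]
nr [ 0.436  -0.0991  0.059 ] case [-0.0782 -0.1387]
tabL [0.4105 0.0599 0.042 ] case [-0.1246  0.0155]
tabR [0.4088 0.0467 0.042 ] case [-0.1245  0.0021]
tabtop [0.4498 0.0473 0.05  ] case [-0.084   0.0083]
tabtopR [0.4481 0.0339 0.05  ] case [-0.0839 -0.0052]
LRfar [ 0.5047 -0.1325  0.098 ] case [-0.0057 -0.1627]
LRnear [ 0.4608 -0.117   0.098 ] case [-0.0513 -0.1532]
```

Request:
carry_out(rows=[[[0,0,0,0,0.95,0,60],[0,0,0,0,0.95,0,60],[0,0,0,0,0.95,0,60],[0,0,0,0,0.95,0,60],[0,0,0,0,0,0,60]]])

```text
time: 2.2
tool_pos: [0.441, 0.0388, 0.3037]
tool_rot: [0.468, -0.467, 0.531, -0.53]
contact_force: [0.2, -0.7, 0.9]
gripper_width: 0.705
```

```bash
python3 - <<'E'
from h import *
st(); snap("wrist","w2.png");st()
im=cv2.imread("pics/w2.png")
cv2.imwrite("pics/w2b.png",cv2.resize(im[80:280,130:500],None,fx=2,fy=2,interpolation=cv2.INTER_CUBIC))
E
```

```text
t 2.2 p [0.441  0.0388 0.3037] R [[-0.126, -0.0, 0.992], [-0.992, 0.001, -0.126], [-0.001, -1.0, -0.0]] F [ 0.2 -0.7  0.9] g 60.2 j [-0.08 -0.41  2.02  0.    1.53  1.62]
t 2.25 p [0.4412 0.0371 0.3036] R [[-0.128, -0.0, 0.992], [-0.992, -0.0, -0.128], [0.0, -1.0, -0.0]] F [0.4 0.2 0.2] g 60.0 j [-0.08 -0.41  2.02 -0.    1.53  1.61]
```

View pics/w2b.png

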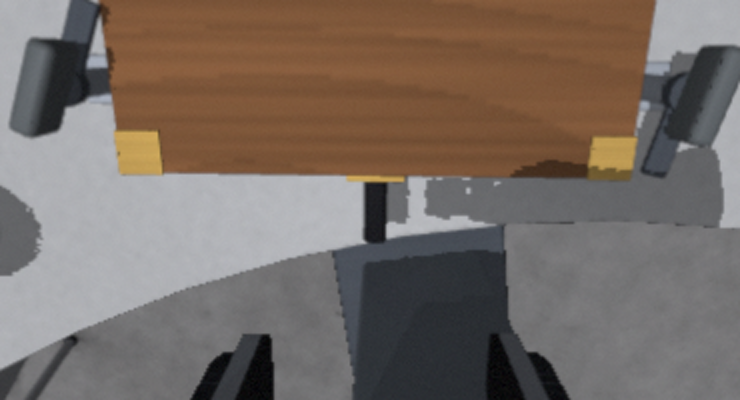

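```bash
cat >> h.py <<'E'
YAW=np.radians(-7.63);ORG=np.array([.532,.030])
def w2c(P):
    c,s=np.cos(YAW),np.sin(YAW);Rm=np.array([[c,-s],[s,c]]);return np.r_[Rm.T@(np.array(P)[:2]-ORG),P[2]]
def c2w(P):
    c,s=np.cos(YAW),np.sin(YAW);Rm=np.array([[c,-s],[s,c]]);return np.r_[Rm@np.array(P)[:2]+ORG,P[2]]
E
python3 - <<'E'
from h import *
cp=campose("wrist")
b=lambda u,v:(130+(u+.5)/2-.5,80+(v+.5)/2-.5)
for n,uv,z in [('nl',b(120,175),.059),('nr',b(631,180),.059),('tabend',b(374,242),.042),('tabroot',b(376,184),.045),('LLn',b(30,135),.098),('LLf',b(52,38),.098),('LRfar',b(722,48),.098),('LRnear',b(692,142),.098)]:
    P=at_z(cp,uv,z);print(n,P.round(4),'case',w2c(P).round(4))
im=cv2.imread("pics/top0.png")
E
```

```text
nl [0.4755 0.1817 0.059 ] case [-0.0761  0.1429  0.059 ]
nr [ 0.4355 -0.1067  0.059 ] case [-0.0775 -0.1483  0.059 ]
tabend [0.4113 0.0445 0.042 ] case [-0.1216 -0.0016  0.042 ]
tabroot [0.4486 0.0384 0.045 ] case [-0.0838 -0.0028  0.045 ]
LLn [0.5063 0.2001 0.098 ] case [-0.0481  0.1652  0.098 ]
LLf [0.5479 0.1755 0.098 ] case [-0.0036  0.1463  0.098 ]
LRfar [ 0.5041 -0.1307  0.098 ] case [-0.0063 -0.163   0.098 ]
LRnear [ 0.4619 -0.1193  0.098 ] case [-0.0497 -0.1573  0.098 ]
```

Request:
carry_out(rows=[[[-0.13,-0.99,0,-0.1,0.04,-0.5,50],[-0.13,-0.99,0,-0.1,0.04,-0.5,50],[-0.13,-0.99,0,-0.1,0.04,-0.5,50],[-0.13,-0.99,0,-0.1,0.04,-0.5,50],[-0.13,-0.99,0,-0.1,0.04,-0.5,50]]])

```text
time: 2.75
tool_pos: [0.4214, 0.0424, 0.2031]
tool_rot: [-0.54, 0.377, -0.431, 0.617]
contact_force: [-0.7, -0.4, -0.0]
gripper_width: 0.587
```

Request:
carry_out(rows=[[[-0.13,-0.99,0,-0.2,0,-0.2,50],[-0.13,-0.99,0,-0.2,0,-0.2,50],[0,0,0,0,0,0,50]]])

```text
time: 3.05
tool_pos: [0.4032, 0.0429, 0.1846]
tool_rot: [-0.563, 0.341, -0.389, 0.644]
contact_force: [-0.5, 0.5, -0.3]
gripper_width: 0.586
```

```bash
sed -i 's/-7.63);ORG=np.array(\[.532,.030\])/-7.7);ORG=np.array([.533,.0278])/' h.py; python3 - <<'E'
from h import *
st()
s=state();g=s['tool_pos']+rot(s['tool_rot'])[:,1]*.054;print(g,w2c(g),w2c(s['tool_pos']))
E
```

```text
t 3.05 p [0.4032 0.0429 0.1846] R [[-0.133, 0.461, 0.877], [-0.991, -0.062, -0.118], [0.0, -0.885, 0.465]] F [-0.5  0.5 -0.3] g 50.0 j [-0.06 -0.73  2.45 -0.04  0.93  1.66]
[0.42807375 0.03952851 0.13680427] [-0.1055516  -0.00243591  0.13680427] [-0.13066118 -0.00244921  0.18461127]
```

Request:
carry_out(rows=[[[0,0,0,-0.01,0.06,-0.7,50],[0,0,0,-0.01,0,-0.7,50],[0,0,0,0,0,0,50]]])

```text
time: 3.35
tool_pos: [0.4028, 0.0455, 0.1283]
tool_rot: [-0.563, 0.342, -0.391, 0.643]
contact_force: [-1.0, 0.5, 0.3]
gripper_width: 0.586
```

```bash
python3 - <<'E'
from h import *
st()
s=state();g=s['tool_pos']+rot(s['tool_rot'])[:,1]*.054;print(g,w2c(g),w2c(s['tool_pos']))
snap("wrist","w3.png")
E
```

```text
t 3.35 p [0.4028 0.0455 0.1283] R [[-0.133, 0.457, 0.88], [-0.991, -0.061, -0.118], [0.0, -0.888, 0.461]] F [-1.   0.5  0.3] g 50.0 j [-0.05 -0.62  2.5  -0.05  0.79  1.68]
[0.42748438 0.04213609 0.08034653] [-1.06485041e-01  6.91898234e-05  8.03465348e-02] [-1.31368518e-01  5.45885037e-05  1.28271605e-01]
```

View pics/w3.png

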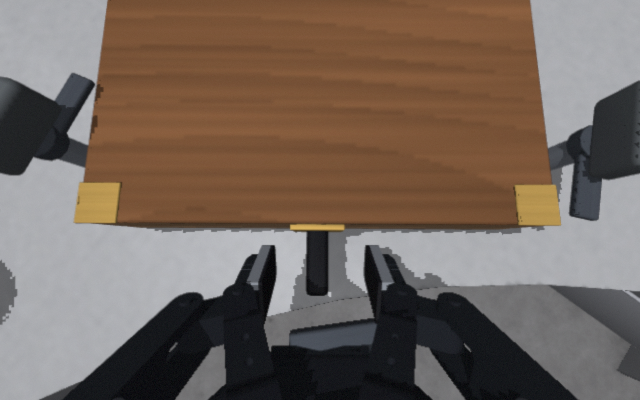

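Tab (317,262) is centred between the pads (≈265 and 370). Descend the last 38 mm and grip.

Request:
carry_out(rows=[[[0,0,0,0,0,-0.5,50],[0,0,0,0,0,-0.45,40],[0,0,0,0,0,0,0],[0,0,0,0,0,0,0],[0,0,0,0,0,0,0]]])

```text
time: 3.9
tool_pos: [0.4055, 0.0466, 0.0956]
tool_rot: [-0.565, 0.338, -0.388, 0.644]
contact_force: [1.1, 6.5, -3.2]
gripper_width: 0.152
```

```bash
python3 - <<'E'
from h import *
st()
s=state();g=s['tool_pos']+rot(s['tool_rot'])[:,1]*.054;print(g,w2c(g),w2c(s['tool_pos']))
E
```

```text
t 3.9 p [0.4055 0.0466 0.0956] R [[-0.132, 0.466, 0.875], [-0.991, -0.059, -0.119], [-0.003, -0.883, 0.47]] F [ 1.1  6.5 -3.2] g 13.0 j [-0.05 -0.54  2.51 -0.06  0.68  1.69]
[0.43071699 0.0433652  0.04790471] [-0.10344627  0.00172035  0.04790471] [-0.12881849  0.001514    0.09557239]
```

```bash
python3 - <<'E'
from h import *
s=state();r=w2c(s['tool_pos'])-np.array([.103,0,.018])
def at(d):
    t=np.radians(d);return np.array([r[0]*np.cos(t)+r[2]*np.sin(t),0,-r[0]*np.sin(t)+r[2]*np.cos(t)])
c,s_=np.cos(YAW),np.sin(YAW)
for d in range(0,84,4):
    v=at(d+4)-at(d);w=np.array([c*v[0],s_*v[0],v[2]])/.04
    print(d,w.round(2).tolist())
E
```

```text
0 [0.15, -0.02, 0.4]
4 [0.18, -0.02, 0.39]
8 [0.2, -0.03, 0.37]
12 [0.23, -0.03, 0.36]
16 [0.25, -0.03, 0.34]
20 [0.27, -0.04, 0.32]
24 [0.3, -0.04, 0.3]
28 [0.32, -0.04, 0.28]
32 [0.34, -0.05, 0.26]
36 [0.35, -0.05, 0.24]
40 [0.37, -0.05, 0.21]
44 [0.38, -0.05, 0.18]
48 [0.39, -0.05, 0.16]
52 [0.4, -0.05, 0.13]
56 [0.41, -0.06, 0.1]
60 [0.42, -0.06, 0.07]
64 [0.42, -0.06, 0.04]
68 [0.42, -0.06, 0.01]
72 [0.42, -0.06, -0.02]
76 [0.42, -0.06, -0.05]
80 [0.42, -0.06, -0.08]
```

Request:
carry_out(rows=[[[0.13,0.99,0,0.15,-0.02,0.4,0],[0.13,0.99,0,0.18,-0.02,0.39,0],[0.13,0.99,0,0.2,-0.03,0.37,0],[0.13,0.99,0,0.23,-0.03,0.36,0],[0.13,0.99,0,0.25,-0.03,0.34,0]]])

```text
time: 4.4
tool_pos: [0.446, 0.0412, 0.1708]
tool_rot: [-0.497, 0.432, -0.494, 0.567]
contact_force: [2.4, 1.0, -4.9]
gripper_width: 0.149
```

```bash
python3 - <<'E'
from h import *
st();snap("wrist","w4.png")
E
```

```text
t 4.4 p [0.446  0.0412 0.1708] R [[-0.132, 0.137, 0.982], [-0.991, -0.016, -0.131], [-0.002, -0.99, 0.138]] F [ 2.4  1.  -4.9] g 12.7 j [-0.07 -0.35  2.2  -0.01  1.15  1.63]
```

View pics/w4.png

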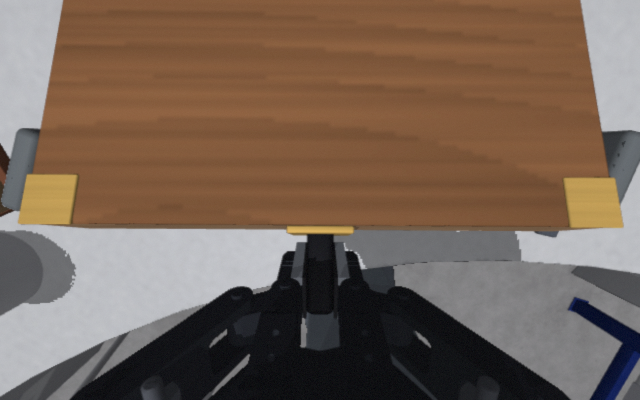

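The grip holds the tab (320,270) and the lid is rising with it. Continue the arc.

Request:
carry_out(rows=[[[0.13,0.99,0,0.27,-0.04,0.32,0],[0.13,0.99,0,0.3,-0.04,0.3,0],[0.13,0.99,0,0.32,-0.04,0.28,0],[0.13,0.99,0,0.34,-0.05,0.26,0],[0.13,0.99,0,0.35,-0.05,0.24,0]]])

```text
time: 4.95
tool_pos: [0.509, 0.0325, 0.2268]
tool_rot: [0.415, -0.512, 0.585, -0.473]
contact_force: [-1.6, 3.1, -2.2]
gripper_width: 0.15
```

Request:
carry_out(rows=[[[0.13,0.99,0,0.37,-0.05,0.21,0],[0.13,0.99,0,0.38,-0.05,0.18,0],[0.13,0.99,0,0.39,-0.05,0.16,0],[0.13,0.99,0,0.4,-0.05,0.13,0],[0.13,0.99,0,0.41,-0.06,0.1,0]]])

```text
time: 5.45
tool_pos: [0.5873, 0.0218, 0.2578]
tool_rot: [0.32, -0.576, 0.658, -0.365]
contact_force: [-0.9, 2.7, -1.7]
gripper_width: 0.148
```

```bash
python3 - <<'E'
from h import *
st();snap("wrist","w5.png");snap("scene","s5.png")
E
```

```text
t 5.45 p [0.5873 0.0218 0.2578] R [[-0.132, -0.525, 0.841], [-0.991, 0.07, -0.111], [-0.0, -0.848, -0.53]] F [-0.9  2.7 -1.7] g 12.7 j [-0.1   0.27  1.5   0.02  1.93  1.61]
```

View pics/s5.png

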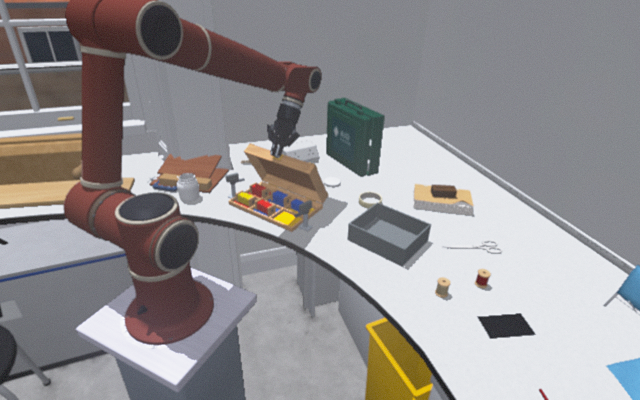

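Request:
carry_out(rows=[[[0.13,0.99,0,0.42,-0.06,0.07,0],[0.13,0.99,0,0.42,-0.06,0.04,0],[0.13,0.99,0,0.42,-0.06,0.01,0],[0.13,0.99,0,0.42,-0.06,-0.02,0],[0.13,0.99,0,0.42,-0.06,-0.05,0]]])

```text
time: 6.05
tool_pos: [0.6713, 0.0102, 0.2601]
tool_rot: [0.215, -0.623, 0.711, -0.245]
contact_force: [-1.6, 4.8, 1.3]
gripper_width: 0.149
```

```bash
python3 - <<'E'
from h import *
st()
E
```

```text
t 6.05 p [0.6713 0.0102 0.2601] R [[-0.131, -0.78, 0.612], [-0.991, 0.103, -0.08], [-0.001, -0.617, -0.787]] F [-1.6  4.8  1.3] g 12.7 j [-0.1   0.61  1.13  0.03  2.3   1.61]
```

Request:
carry_out(rows=[[[0.13,0.99,0,0.42,-0.06,-0.08,0],[0.13,0.99,0,0.42,-0.06,-0.1,0],[0,0,0,0,0,0,0]]])

```text
time: 6.35
tool_pos: [0.7055, 0.0055, 0.2524]
tool_rot: [0.171, -0.637, 0.726, -0.194]
contact_force: [-1.3, 4.5, 4.2]
gripper_width: 0.15
```

```bash
python3 - <<'E'
from h import *
st()
snap("top","t6.png",(180,150,460,280),2.8)
snap("wrist","w6.png")
E
```

```text
t 6.35 p [0.7055 0.0055 0.2524] R [[-0.131, -0.859, 0.495], [-0.991, 0.114, -0.064], [-0.001, -0.499, -0.867]] F [-1.3  4.5  4.2] g 12.9 j [-0.1   0.76  0.97  0.04  2.46  1.61]
```

View pics/t6.png

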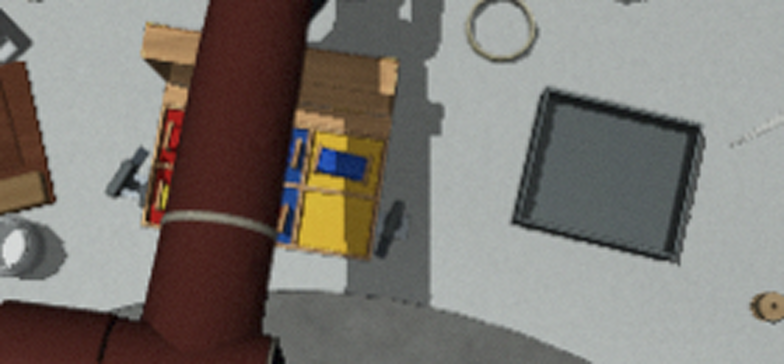

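View pics/w6.png

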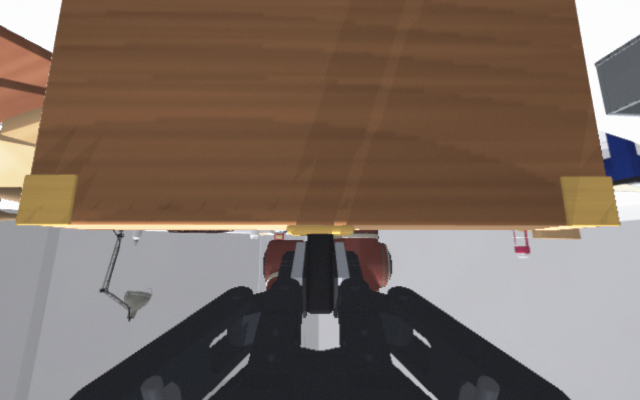

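Request:
carry_out(rows=[[[0.04,0.3,0,0.18,-0.02,-0.03,0],[0.04,0.3,0,0.19,-0.03,-0.04,0],[0.02,0.15,0,0.18,-0.02,-0.04,0],[0.02,0.15,0,0.18,-0.02,-0.05,0],[0,0,0,0,0,0,0]]])

```text
time: 6.95
tool_pos: [0.7333, 0.0016, 0.2446]
tool_rot: [0.151, -0.642, 0.732, -0.172]
contact_force: [-1.2, 3.3, 0.2]
gripper_width: 0.148
```

```bash
python3 - <<'E'
from h import *
st()
s=state();g=s['tool_pos']+rot(s['tool_rot'])[:,1]*.054;print(w2c(g),w2c(s['tool_pos']))
snap("scene","s7.png",(150,60,420,260),2.9)
E
```

```text
t 6.95 p [0.7333 0.0016 0.2446] R [[-0.131, -0.887, 0.442], [-0.991, 0.117, -0.059], [0.0, -0.446, -0.895]] F [-1.2  3.3  0.2] g 12.7 j [-0.11  0.86  0.85  0.04  2.54  1.62]
[0.15368415 0.00072986 0.22056528] [0.20201781 0.00090899 0.24464484]
```

View pics/s7.png

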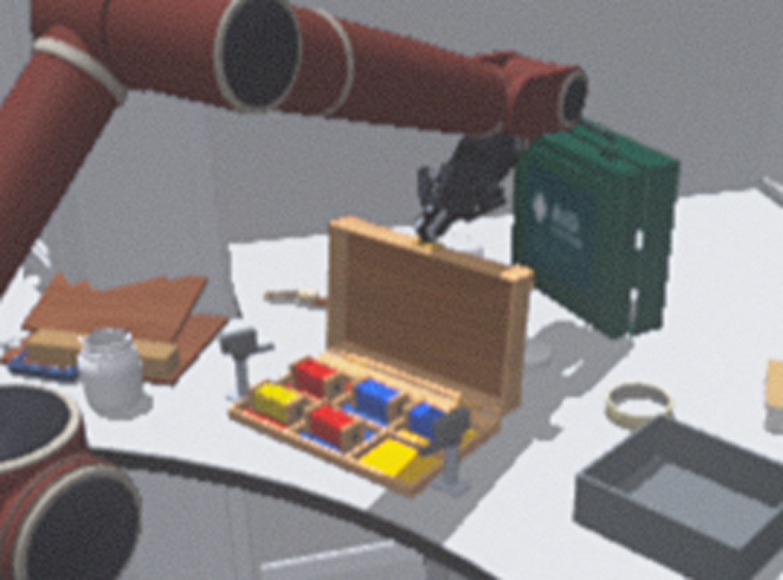

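Request:
carry_out(rows=[[[0,0,0,0,0,0,60],[0,0,0,0,0,0,60],[0,0,0,0,0,0,60],[0,0,0,0,0,1,60],[-0.13,-0.99,0,0,0,1,60]]])

```text
time: 7.5
tool_pos: [0.7326, 0.0008, 0.3204]
tool_rot: [0.171, -0.636, 0.726, -0.196]
contact_force: [-0.8, -0.2, -0.0]
gripper_width: 0.704
```

Request:
carry_out(rows=[[[-0.13,-0.99,0,-0.5,0,0.8,60],[-0.13,-0.99,0,-0.5,0,0.5,60],[-0.13,-0.99,0,-0.6,0,0.3,60],[-0.13,-0.99,0,-0.8,0,0,60],[-0.13,-0.99,0,-0.8,0,0,60]]])

```text
time: 8.0
tool_pos: [0.604, 0.0009, 0.3891]
tool_rot: [0.282, -0.595, 0.679, -0.323]
contact_force: [0.5, 0.4, 0.5]
gripper_width: 0.704
```

```bash
python3 - <<'E'
from h import *
st()
snap("scene","s8.png",(150,60,420,260),2.9)
E
```

```text
t 8.0 p [0.604  0.0009 0.3891] R [[-0.132, -0.627, 0.768], [-0.991, 0.082, -0.103], [0.001, -0.775, -0.632]] F [0.5 0.4 0.5] g 60.1 j [-0.12  0.29  1.29  0.01  2.25  1.58]
```

View pics/s8.png

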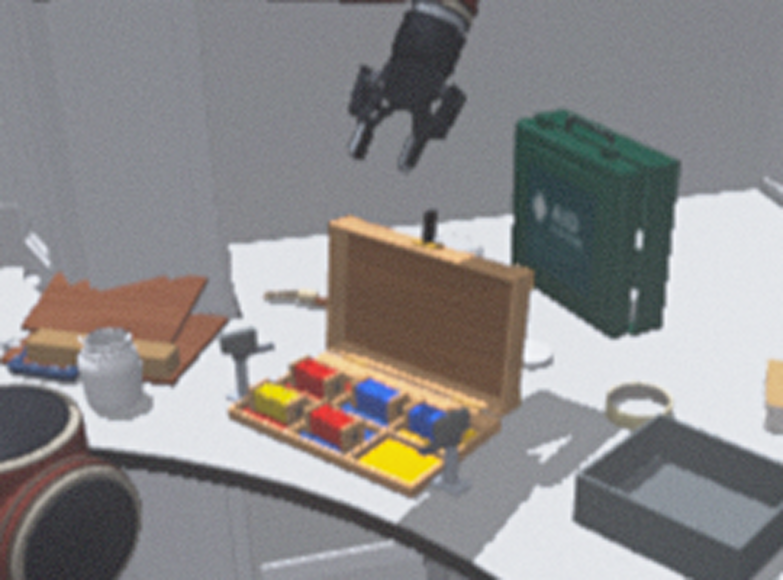

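```bash
cat >> h.py <<'E'
def plan(Rt=None,p=None,n=None):
    s=state();out=np.zeros(6)
    if Rt is not None: out[:3]=np.degrees(R.from_matrix(Rt@rot(s['tool_rot']).T).as_rotvec())/4
    if p is not None: out[3:]=(np.array(p)-s['tool_pos'])/.04
    if n is None: n=int(np.ceil(max(np.abs(out[:3]).max(),np.linalg.norm(out[:3])/1.9,np.linalg.norm(out[3:])/1.1)))
    print('n',n,'per row',(out/n).round(3).tolist(),'total',out.round(3).tolist())
def RD(yawdeg):  # tool down, tool x at yawdeg
    a=np.radians(yawdeg);x=np.array([np.cos(a),np.sin(a),0]);y=np.array([0,0,-1.]);return np.c_[x,y,np.cross(x,y)]
E
python3 - <<'E'
from h import *
plan(RD(-7.7),[.52,.03,.35])
E
```

```text
n 22 per row [0.302, -0.394, 0.977, -0.09, 0.032, -0.044] total [6.648, -8.66, 21.497, -1.979, 0.711, -0.976]
```

Request:
carry_out(rows=[[[-0.13,-0.98,0,-0.2,0.07,-0.1,60],[-0.13,-0.98,0,-0.2,0.07,-0.1,60],[-0.13,-0.98,0,-0.2,0.07,-0.1,60],[-0.13,-0.98,0,-0.2,0.07,-0.1,60],[-0.13,-0.98,0,-0.2,0.07,-0.1,60]]])

```text
time: 8.55
tool_pos: [0.5648, 0.015, 0.3683]
tool_rot: [0.379, -0.539, 0.614, -0.434]
contact_force: [-0.1, 0.3, 0.6]
gripper_width: 0.706
```

Request:
carry_out(rows=[[[-0.13,-0.98,0,-0.2,0.07,-0.1,60],[-0.13,-0.98,0,-0.2,0.07,-0.1,60],[-0.13,-0.98,0,-0.2,0.07,-0.1,60],[-0.13,-0.98,0,-0.2,0.07,-0.1,60],[-0.1,-0.7,0,-0.2,0.07,-0.1,60]]])

```text
time: 9.05
tool_pos: [0.5246, 0.0291, 0.3485]
tool_rot: [0.461, -0.47, 0.536, -0.528]
contact_force: [0.3, 0.1, 0.2]
gripper_width: 0.7
```

Request:
carry_out(rows=[[[0,0,1,0,0,0,60],[0,0,1,0,0,0,60],[0,0,1,0,0,0,60],[0,0,1,0,0,0,60],[0,0,1,0,0,0,60]]])

```text
time: 9.55
tool_pos: [0.525, 0.029, 0.3484]
tool_rot: [-0.546, 0.557, -0.446, 0.438]
contact_force: [0.0, 0.3, 0.6]
gripper_width: 0.705
```

Request:
carry_out(rows=[[[0,0,1,0,0,0,60],[0,0,1,0,0,0,60],[0,0,1,0,0,0,60],[0,0,1,0,0,0,60],[0,0,1,0,0,0,60]]])

```text
time: 10.05
tool_pos: [0.525, 0.0289, 0.3484]
tool_rot: [-0.614, 0.627, -0.343, 0.337]
contact_force: [0.1, 0.1, -0.1]
gripper_width: 0.702
```

Request:
carry_out(rows=[[[0,0,1,0,0,0,60],[0,0,1,0,0,0,60],[0,0,1,0,0,0,60],[0,0,1,0,0,0,60],[0,0,1,0,0,0,60]]])

```text
time: 10.55
tool_pos: [0.525, 0.029, 0.3484]
tool_rot: [-0.663, 0.677, -0.229, 0.225]
contact_force: [-0.6, 0.1, -0.0]
gripper_width: 0.701
```

Request:
carry_out(rows=[[[0,0,1,0,0,0,60],[0,0,1,0,0,0,60],[0,0,1,0,0,0,60],[0,0,1,0,0,0,60],[0,0,1,0,0,0,60]]])

```text
time: 11.05
tool_pos: [0.525, 0.029, 0.3484]
tool_rot: [-0.692, 0.706, -0.108, 0.107]
contact_force: [0.2, 0.4, 0.3]
gripper_width: 0.703
```

```bash
python3 - <<'E'
from h import *
st()
plan(RD(-7.7),[.52,.03,.35])
E
```

```text
t 11.05 p [0.525  0.029  0.3484] R [[0.954, -0.004, 0.3], [-0.3, -0.02, 0.954], [0.002, -1.0, -0.02]] F [0.2 0.4 0.3] g 60.0 j [-0.08 -0.21  1.78 -0.02  1.57  0.23]
n 3 per row [0.098, -0.012, 0.812, -0.042, 0.009, 0.013] total [0.293, -0.035, 2.436, -0.126, 0.026, 0.04]
```

Request:
carry_out(rows=[[[0.1,0,0.8,0,0.5,0,60],[0.1,0,0.8,0,0.5,0,60],[0.1,0,0.8,0,0.5,0,60],[0,0,0,0,0,0,60],[0,0,0,0,0,0,60]]])

```text
time: 11.55
tool_pos: [0.5251, 0.089, 0.3482]
tool_rot: [-0.705, 0.706, -0.05, 0.048]
contact_force: [0.2, -0.4, 0.1]
gripper_width: 0.699
```

```bash
python3 - <<'E'
from h import *
st();snap("wrist","w9.png")
E
```

```text
t 11.55 p [0.5251 0.089  0.3482] R [[0.99, -0.003, 0.139], [-0.139, -0.0, 0.99], [-0.003, -1.0, -0.001]] F [ 0.2 -0.4  0.1] g 59.7 j [ 0.03 -0.19  1.77 -0.    1.56  0.17]
```

View pics/w9.png

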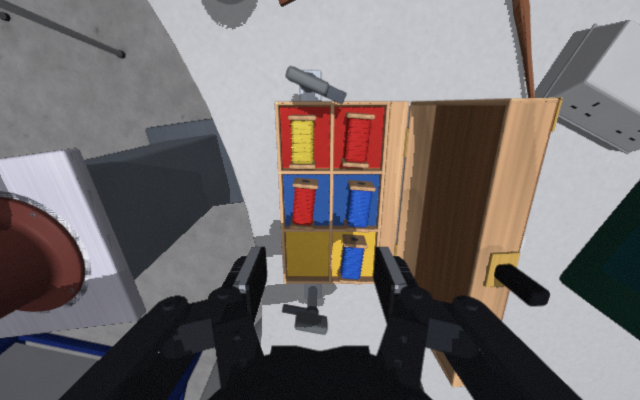

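```bash
python3 - <<'E'
im=__import__('cv2');i=im.imread("pics/w9.png")
im.imwrite("pics/w9a.png",im.resize(i[60:300,255:415],None,fx=2.5*2,fy=2.5,interpolation=im.INTER_CUBIC) if 0 else im.resize(i[90:290,260:400],None,fx=3,fy=3,interpolation=im.INTER_CUBIC))
E
```

```text
(no output)
```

View pics/w9a.png

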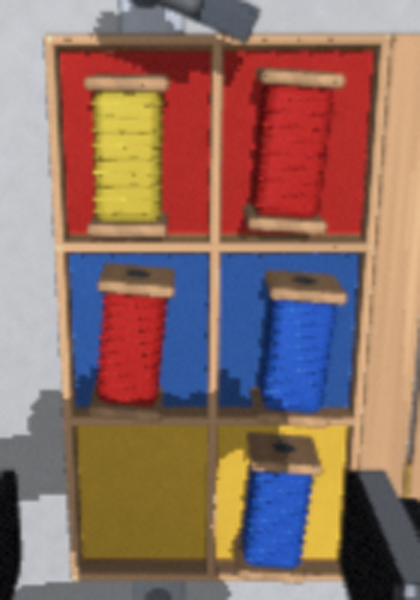

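```bash
python3 - <<'E'
from h import *
cp=campose("wrist")
f=lambda u,v:(260+(u+.5)/3-.5,90+(v+.5)/3-.5)
for n,c in dict(yel=[(93,92),(163,92),(160,220),(95,220)],red1=[(263,87),(330,87),(323,217),(257,217)],red2=[(108,292),(165,292),(157,402),(97,400)],blue1=[(271,300),(335,300),(325,410),(260,408)],blue2=[(252,470),(312,470),(303,567),(243,565)]).items():
    P=np.array([at_z(cp,f(*u),.042) for u in c]);m=P.mean(0)
    ax=(P[0]+P[1]-P[2]-P[3])[:2]; l=np.linalg.norm(ax)/2
    print(n,'w',m.round(4),'c',w2c(m).round(4),'axis deg',np.degrees(np.arctan2(ax[1],ax[0])).round(1),'len',l.round(4),'wid',np.linalg.norm((P[0]-P[1])).round(4),np.linalg.norm((P[3]-P[2])).round(4))
for n,u in dict(nl=(48,38),fl=(388,40),nr=(78,577),div=(216,45)).items():
    print(n,w2c(at_z(cp,f(*u),.018)).round(4))
E
```

```text
yel w [0.5071 0.1267 0.042 ] c [-0.0389  0.0945  0.042 ] axis deg 80.6 len 0.0557 wid 0.0301 0.0294
red1 w [0.5796 0.1182 0.042 ] c [0.034  0.0958 0.042 ] axis deg 81.6 len 0.0564 wid 0.0288 0.0298
red2 w [0.4947 0.0382 0.042 ] c [-0.0393  0.0052  0.042 ] axis deg 76.2 len 0.0555 wid 0.0265 0.0292
blue1 w [0.5725 0.0232 0.042 ] c [0.0398 0.0007 0.042 ] axis deg 79.4 len 0.0555 wid 0.0298 0.0317
blue2 w [ 0.5538 -0.0641  0.042 ] c [ 0.0329 -0.0883  0.042 ] axis deg 79.4 len 0.0561 wid 0.03 0.0313
nl [-0.0749  0.1446  0.018 ]
fl [0.0778 0.1428 0.018 ]
nr [-0.0742 -0.1396  0.018 ]
div [0.0006 0.1412 0.018 ]
```

Request:
carry_out(rows=[[[0,0,-0.1,0.145,-0.765,-0.6,48],[0,0,-0.1,0.145,-0.765,-0.6,48],[0,0,-0.1,0.145,-0.765,-0.7,48],[0,0,-0.1,0.145,-0.765,-0.7,48],[0,0,0,0.145,-0.765,-0.8,48]]])

```text
time: 12.1
tool_pos: [0.5544, -0.0661, 0.2118]
tool_rot: [-0.704, 0.705, -0.06, 0.059]
contact_force: [1.5, -1.1, 0.2]
gripper_width: 0.562
```

Request:
carry_out(rows=[[[0,0,0,0,0,0,48],[0,0,0,0,0,0,48]]])

```text
time: 12.3
tool_pos: [0.5536, -0.0649, 0.2111]
tool_rot: [0.705, -0.704, 0.062, -0.058]
contact_force: [-0.3, 0.1, -0.5]
gripper_width: 0.562
```

```bash
python3 - <<'E'
from h import *
st();snap("wrist","w10.png")
E
```

```text
t 12.3 p [ 0.5536 -0.0649  0.2111] R [[0.986, -0.005, 0.169], [-0.169, 0.001, 0.986], [-0.005, -1.0, 0.0]] F [-0.3  0.1 -0.5] g 48.0 j [-0.25 -0.03  1.86 -0.    1.32 -0.08]
```

View pics/w10.png

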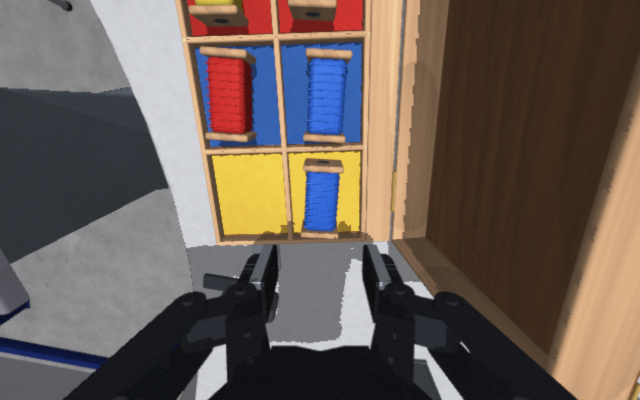

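Request:
carry_out(rows=[[[0,0,0,0,0,-0.9,48],[0,0,0,0,0,-0.9,48],[0,0,0,0,0,-0.8,48],[0,0,0,0,0,-0.3,48],[0,0,0,0,0,0,48]]])

```text
time: 12.85
tool_pos: [0.5536, -0.063, 0.0954]
tool_rot: [0.705, -0.704, 0.061, -0.057]
contact_force: [0.2, -0.2, 0.7]
gripper_width: 0.559
```

Request:
carry_out(rows=[[[0,0,0,0,0,0,10],[0,0,0,0,0,0,10],[0,0,0,0,0,0,10],[0,0,0,0,0,0.3,10],[0,0,0,0,0,0.7,10]]])

```text
time: 13.35
tool_pos: [0.5521, -0.0633, 0.1344]
tool_rot: [0.705, -0.704, 0.062, -0.056]
contact_force: [-0.4, -0.7, -0.6]
gripper_width: 0.33
```

```bash
python3 - <<'E'
from h import *
st();snap("wrist","w11.png",(120,0,520,400),1.4)
E
```

```text
t 13.35 p [ 0.5521 -0.0633  0.1344] R [[0.986, -0.009, 0.167], [-0.167, 0.002, 0.986], [-0.009, -1.0, 0.001]] F [-0.4 -0.7 -0.6] g 28.2 j [-0.25  0.06  1.9  -0.    1.19 -0.08]
```

View pics/w11.png

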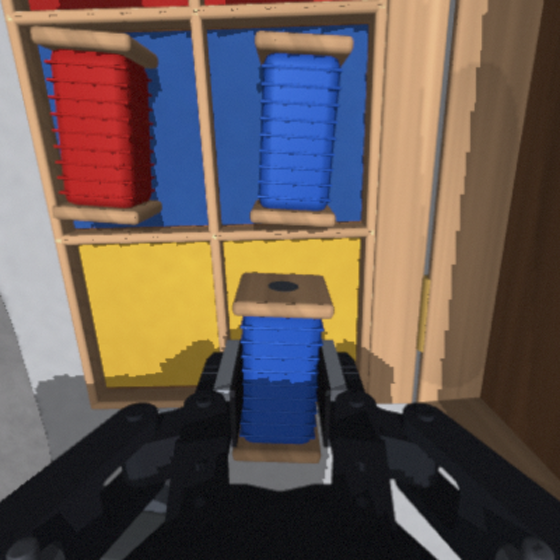

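Request:
carry_out(rows=[[[0,0,0,0,0,0.96,10],[0,0,0,0,0,0.96,10],[0,0,-0.2,0.04,-0.4,0.9,10],[0,0,-0.2,0.04,-0.95,0,10],[0,0,-0.2,0.04,-0.95,0,10]]])

```text
time: 13.9
tool_pos: [0.5597, -0.1567, 0.2519]
tool_rot: [-0.703, 0.704, -0.073, 0.074]
contact_force: [-0.2, 0.4, -1.4]
gripper_width: 0.339
```

Request:
carry_out(rows=[[[0,0,-0.2,0.05,-0.95,0,10],[0,0,0,0.05,-0.95,0,10],[0,0,0,0.05,-0.95,0,10],[0,0,0,0.05,-0.95,0,10],[0,0,0,0.05,-0.95,0,10]]])

```text
time: 14.4
tool_pos: [0.5686, -0.3474, 0.2492]
tool_rot: [0.703, -0.703, 0.08, -0.078]
contact_force: [1.5, -1.2, -1.0]
gripper_width: 0.333
```

Request:
carry_out(rows=[[[0,0,0,0.05,-0.9,0,10],[0,0,0,0.03,-0.9,0,10],[0,0,0,0,-0.2,0,10],[0,0,0,0,0,0,10]]])

```text
time: 14.8
tool_pos: [0.5716, -0.4269, 0.2487]
tool_rot: [0.703, -0.702, 0.081, -0.078]
contact_force: [-0.2, -0.1, -0.8]
gripper_width: 0.336
```

```bash
python3 - <<'E'
from h import *
st();snap("wrist","w12.png")
plan(None,[.5697,-.4467,.10])
E
```

```text
t 14.8 p [ 0.5716 -0.4269  0.2487] R [[0.975, -0.003, 0.223], [-0.223, 0.001, 0.975], [-0.003, -1.0, 0.0]] F [-0.2 -0.1 -0.8] g 28.7 j [-0.75  0.29  1.44 -0.    1.42 -0.52]
n 4 per row [0.0, 0.0, 0.0, -0.014, -0.132, -0.929] total [0.0, 0.0, 0.0, -0.054, -0.526, -3.717]
```

View pics/w12.png

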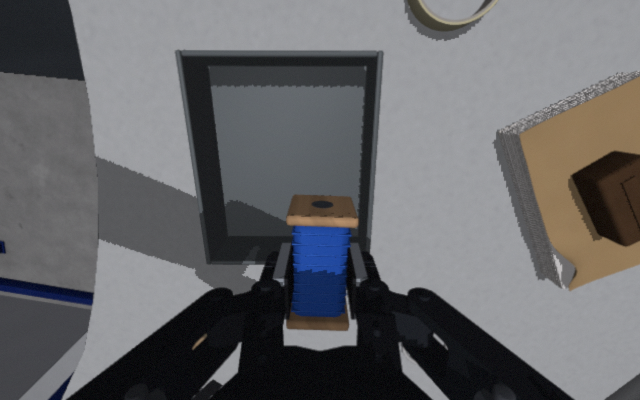

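```bash
python3 - <<'E'
from h import *
cp=campose("wrist")
c=[at_z(cp,u,.065) for u in [(178,51),(382,52),(207,264),(369,262)]]
print(np.round(c,4)); m=np.mean(c,0);print(m)
d=c[0]-c[2];print(np.degrees(np.arctan2(d[1],d[0])),np.linalg.norm(d),np.linalg.norm(c[0]-c[1]))
a=np.radians(-13);Rm=np.array([[np.cos(a),-np.sin(a)],[np.sin(a),np.cos(a)]])
print('tool in box',Rm.T@(state()['tool_pos'][:2]-m[:2]))
E
```

```text
[[ 0.488  -0.2801  0.065 ]
 [ 0.6484 -0.3172  0.065 ]
 [ 0.4421 -0.4717  0.065 ]
 [ 0.6059 -0.5063  0.065 ]]
[ 0.54609724 -0.3938438   0.065     ]
76.5267931032258 0.1970147195595077 0.16466209929185915
tool in box [ 0.03227257 -0.02518702]
```

Request:
carry_out(rows=[[[0,0,0,0,-0.45,-0.75,10],[0,0,0,0,0,-0.95,10],[0,0,0,0,0,-0.95,10],[0,0,0,0,0,-0.9,10],[0,0,0,0,0,-0.15,10]]])

```text
time: 15.35
tool_pos: [0.5705, -0.4405, 0.0968]
tool_rot: [0.705, -0.701, 0.082, -0.075]
contact_force: [-1.8, 1.8, 4.1]
gripper_width: 0.332
```

Request:
carry_out(rows=[[[0,0,0,0,0,0,10],[0,0,0,0,0,0,44],[0,0,0,0,0,0,44],[0,0,0,0,0,0.9,44],[0,0,0,0,0.3,0.95,44]]])

```text
time: 15.85
tool_pos: [0.5715, -0.432, 0.175]
tool_rot: [0.703, -0.702, 0.081, -0.077]
contact_force: [0.6, -0.4, 0.4]
gripper_width: 0.515
```

Request:
carry_out(rows=[[[0,0,0,0,0.9,0.6,48],[0,0,0,-0.2,0.95,0.5,48],[0,0,0,-0.2,0.95,0.5,48],[0,0,0,-0.2,0.95,0.5,48],[0,0,0,-0.2,0.95,0,48]]])

```text
time: 16.35
tool_pos: [0.5413, -0.2431, 0.2645]
tool_rot: [-0.702, 0.704, -0.077, 0.081]
contact_force: [0.5, -0.5, -0.3]
gripper_width: 0.56
```

```bash
python3 - <<'E'
from h import *
st();snap("top","t13.png",(180,150,460,280),2.8)
E
```

```text
t 16.35 p [ 0.5413 -0.2431  0.2645] R [[0.975, 0.005, 0.221], [-0.221, -0.004, 0.975], [0.006, -1.0, -0.003]] F [ 0.5 -0.5 -0.3] g 47.8 j [-0.55  0.    1.73 -0.    1.4  -0.32]
```

View pics/t13.png

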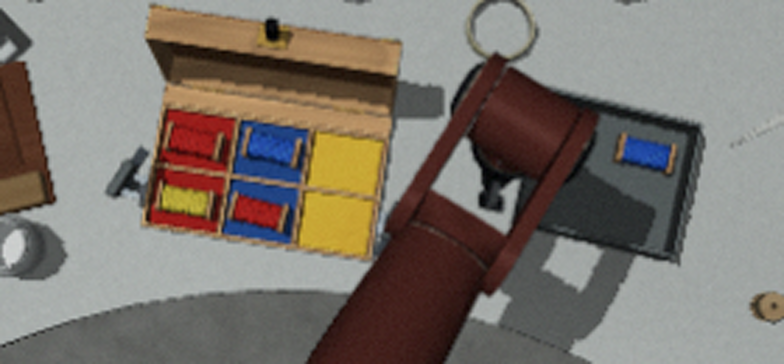

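Request:
carry_out(rows=[[[0,0,0,-0.16,0.95,0,48],[0,0,0,-0.16,0.95,0,48],[0,0,0,-0.16,0.95,0,48],[0,0,0,-0.16,0.95,-0.1,48],[0,0,-0.2,-0.16,0.95,-0.3,48]]])

```text
time: 16.9
tool_pos: [0.5087, -0.0526, 0.2454]
tool_rot: [-0.702, 0.702, -0.083, 0.085]
contact_force: [-0.0, 0.2, -0.3]
gripper_width: 0.562
```

Request:
carry_out(rows=[[[0,0,0,-0.16,0.95,-0.4,48],[0,0,0,-0.16,0.95,-0.5,48],[0,0,0,0,0.3,-0.2,48],[0,0,0,0,0,0,48],[0,0,0,0,0,0,48]]])

```text
time: 17.4
tool_pos: [0.496, 0.0336, 0.1999]
tool_rot: [-0.702, 0.702, -0.084, 0.083]
contact_force: [0.3, 0.1, -0.3]
gripper_width: 0.562
```

```bash
python3 - <<'E'
from h import *
st();snap("wrist","w14.png")
plan(None,[.4947,.0382,.094])
E
```

```text
t 17.4 p [0.496  0.0336 0.1999] R [[0.972, -0.001, 0.235], [-0.235, 0.0, 0.972], [-0.001, -1.0, -0.0]] F [ 0.3  0.1 -0.3] g 48.0 j [-0.08 -0.17  2.    0.    1.31  0.15]
n 3 per row [0.0, 0.0, 0.0, -0.013, 0.041, -0.885] total [0.0, 0.0, 0.0, -0.04, 0.124, -2.655]
```

View pics/w14.png

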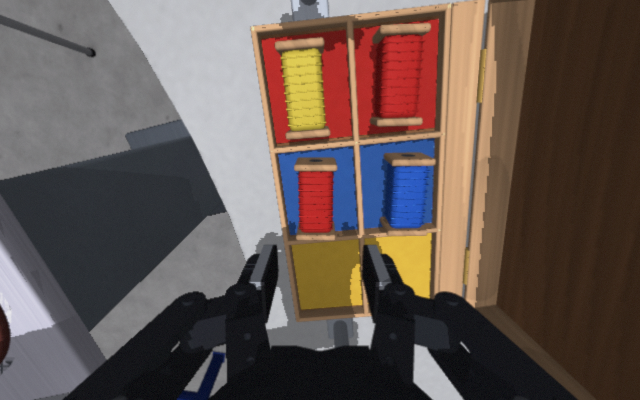

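Request:
carry_out(rows=[[[0,0,0,-0.05,0.12,-0.85,48],[0,0,0,0,0,-0.9,48],[0,0,0,0,0,-0.7,48],[0,0,0,0,0,-0.18,48],[0,0,0,0,0,0,48]]])

```text
time: 17.95
tool_pos: [0.4934, 0.038, 0.0933]
tool_rot: [0.702, -0.702, 0.086, -0.083]
contact_force: [1.0, 0.3, -0.4]
gripper_width: 0.561
```

Request:
carry_out(rows=[[[0,0,0,0,0,0,10],[0,0,0,0,0,0,10],[0,0,0,0,0,0,10],[0,0,0,0,0,0.3,10],[0,0,0,0,0,0.9,10]]])

```text
time: 18.45
tool_pos: [0.4904, 0.0393, 0.139]
tool_rot: [0.702, -0.702, 0.088, -0.079]
contact_force: [0.4, -0.3, -0.2]
gripper_width: 0.334
```

```bash
python3 - <<'E'
from h import *
st();snap("wrist","w15.png",(120,0,520,400),1.4)
plan(None,[.562,-.36,.26])
E
```

```text
t 18.45 p [0.4904 0.0393 0.139 ] R [[0.972, -0.012, 0.235], [-0.235, 0.002, 0.972], [-0.012, -1.0, -0.001]] F [ 0.4 -0.3 -0.2] g 28.5 j [-0.07 -0.1   2.05  0.    1.2   0.16]
n 10 per row [0.0, 0.0, 0.0, 0.167, -0.998, 0.281] total [0.0, 0.0, 0.0, 1.667, -9.979, 2.809]
```

View pics/w15.png

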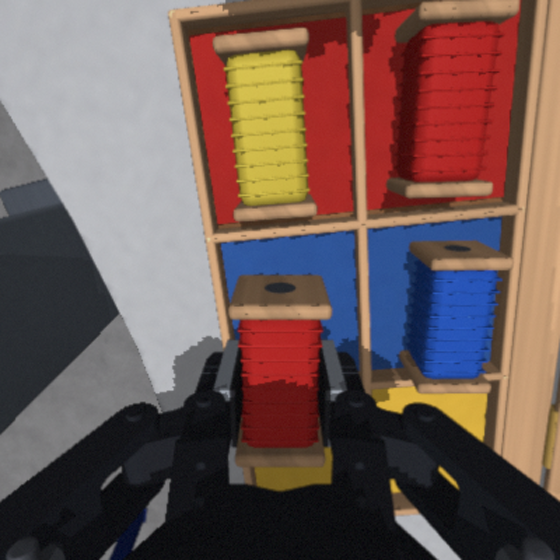

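Request:
carry_out(rows=[[[0,0,0,0,0,0.95,10],[0,0,0,0,0,0.95,10],[0,0,0,0.2,-0.4,0.9,10],[0,0,0,0.25,-0.95,0,10],[0,0,0,0.25,-0.95,0,10]]])

```text
time: 19.0
tool_pos: [0.5222, -0.0535, 0.2567]
tool_rot: [0.702, -0.702, 0.082, -0.084]
contact_force: [0.4, 0.6, -1.0]
gripper_width: 0.333
```

Request:
carry_out(rows=[[[0,0,0,0.25,-0.95,0,10],[0,0,0,0.25,-0.95,0,10],[0,0,0,0.25,-0.95,0,10],[0,0,0,0.25,-0.95,0,10],[0,0,0,0.25,-0.95,0,10]]])

```text
time: 19.5
tool_pos: [0.5714, -0.2443, 0.2543]
tool_rot: [0.702, -0.702, 0.085, -0.083]
contact_force: [-0.0, 1.1, -1.1]
gripper_width: 0.334
```

Request:
carry_out(rows=[[[0,0,0,0.25,-0.95,0,10],[0,0,0,0.25,-0.95,0,10],[0,0,0,0,-0.4,0,10],[0,0,0,0,0,0,10]]])

```text
time: 19.9
tool_pos: [0.5909, -0.3367, 0.2538]
tool_rot: [0.702, -0.702, 0.086, -0.083]
contact_force: [-0.4, -0.6, -0.7]
gripper_width: 0.335
```

```bash
python3 - <<'E'
from h import *
st();snap("wrist","w16.png")
plan(None,[.592,-.359,.10])
E
```

```text
t 19.9 p [ 0.5909 -0.3367  0.2538] R [[0.971, -0.003, 0.237], [-0.237, 0.001, 0.971], [-0.003, -1.0, 0.0]] F [-0.4 -0.6 -0.7] g 28.6 j [-0.63  0.21  1.52 -0.    1.41 -0.39]
n 4 per row [0.0, 0.0, 0.0, 0.006, -0.149, -0.96] total [0.0, 0.0, 0.0, 0.025, -0.596, -3.841]
```

View pics/w16.png

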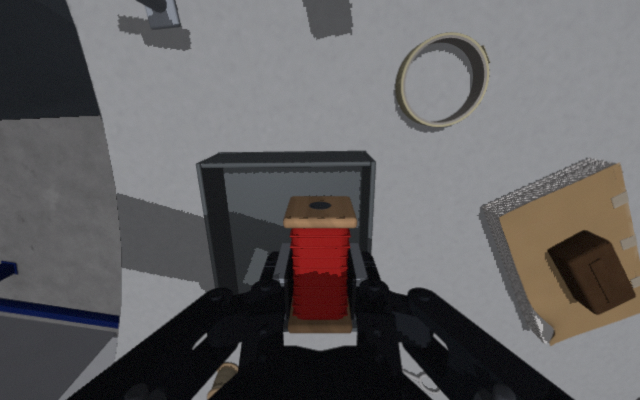

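Request:
carry_out(rows=[[[0,0,0,0,-0.45,-0.75,10],[0,0,0,0,0,-0.95,10],[0,0,0,0,0,-0.95,10],[0,0,0,0,0,-0.95,10],[0,0,0,0,0,-0.15,10]]])

```text
time: 20.45
tool_pos: [0.5883, -0.3489, 0.0974]
tool_rot: [0.705, -0.7, 0.088, -0.078]
contact_force: [-0.5, 1.3, -0.4]
gripper_width: 0.331
```

Request:
carry_out(rows=[[[0,0,0,0,0,0,10],[0,0,0,0,0,0,42],[0,0,0,0,0,0,42],[0,0,0,0,0,0.9,42],[0,0,0,0,0.3,0.95,42]]])

```text
time: 20.95
tool_pos: [0.5911, -0.3417, 0.1793]
tool_rot: [0.702, -0.702, 0.085, -0.083]
contact_force: [-0.2, 0.4, 1.0]
gripper_width: 0.49
```

Request:
carry_out(rows=[[[0,0,0.2,0,0.9,0.6,48],[0,0,0.2,-0.2,0.95,0.5,48],[0,0,0.2,-0.2,0.95,0.5,48],[0,0,0.2,-0.2,0.95,0.4,48],[0,0,0,-0.2,0.95,0,48]]])

```text
time: 21.45
tool_pos: [0.5607, -0.1523, 0.264]
tool_rot: [-0.703, 0.705, -0.062, 0.066]
contact_force: [1.3, 0.4, 0.2]
gripper_width: 0.564
```

```bash
python3 - <<'E'
from h import *
st();snap("top","t17.png",(180,150,460,280),2.8)
plan(None,[.5071,.1267,.20])
E
```

```text
t 21.45 p [ 0.5607 -0.1523  0.264 ] R [[0.984, 0.006, 0.18], [-0.18, -0.003, 0.984], [0.007, -1.0, -0.002]] F [1.3 0.4 0.2] g 48.2 j [-0.39 -0.03  1.76 -0.    1.4  -0.21]
n 7 per row [0.0, 0.0, 0.0, -0.187, 0.979, -0.222] total [0.0, 0.0, 0.0, -1.306, 6.85, -1.555]
```

View pics/t17.png

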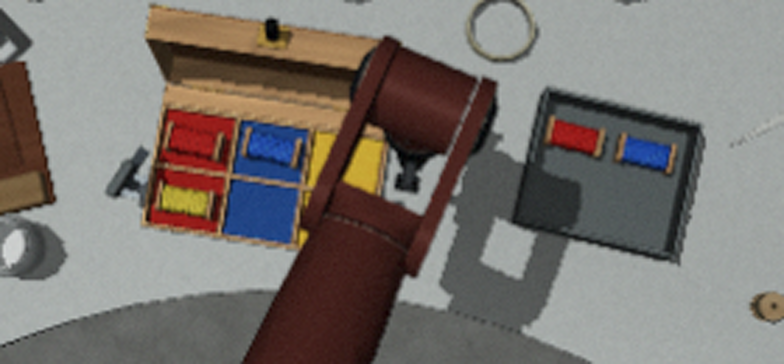

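Request:
carry_out(rows=[[[0,0,0,-0.19,0.95,0,48],[0,0,0,-0.19,0.95,0,48],[0,0,0,-0.19,0.95,0,48],[0,0,0,-0.19,0.95,-0.1,48],[0,0,0,-0.19,0.95,-0.3,48]]])

```text
time: 22.0
tool_pos: [0.5223, 0.0383, 0.2454]
tool_rot: [0.704, -0.704, 0.063, -0.066]
contact_force: [0.7, 1.1, 0.3]
gripper_width: 0.564
```

Request:
carry_out(rows=[[[0,0,0,-0.19,0.95,-0.4,48],[0,0,0,-0.17,0.95,-0.5,48],[0,0,0,0,0.2,-0.2,48],[0,0,0,0,0,0,48],[0,0,0,0,0,0,48]]])

```text
time: 22.5
tool_pos: [0.5078, 0.1205, 0.1991]
tool_rot: [0.704, -0.704, 0.064, -0.064]
contact_force: [-0.0, -0.5, 0.4]
gripper_width: 0.56
```

```bash
python3 - <<'E'
from h import *
st();snap("wrist","w18.png")
plan(RD(-9),[.5071,.1267,.094])
E
```

```text
t 22.5 p [0.5078 0.1205 0.1991] R [[0.984, -0.001, 0.18], [-0.18, 0.0, 0.984], [-0.001, -1.0, 0.0]] F [-0.  -0.5  0.4] g 47.9 j [ 0.09 -0.11  1.95  0.    1.3   0.27]
n 3 per row [-0.003, -0.002, 0.121, -0.008, 0.055, -0.877] total [-0.008, -0.005, 0.362, -0.023, 0.164, -2.632]
```

View pics/w18.png

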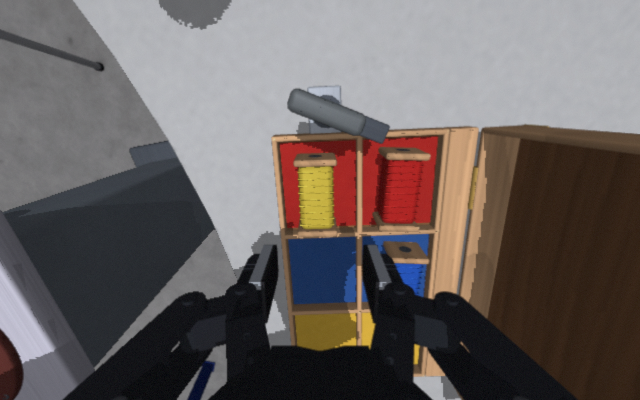

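Request:
carry_out(rows=[[[0,0,0.2,-0.05,0.16,-0.85,48],[0,0,0.16,0,0,-0.9,48],[0,0,0,0,0,-0.7,48],[0,0,0,0,0,-0.16,48],[0,0,0,0,0,0,48]]])

```text
time: 23.05
tool_pos: [0.5051, 0.1265, 0.0931]
tool_rot: [0.705, -0.705, 0.057, -0.054]
contact_force: [-0.1, 0.4, 1.0]
gripper_width: 0.557
```

Request:
carry_out(rows=[[[0,0,0,0,0,0,10],[0,0,0,0,0,0,10],[0,0,0,0,0,0,10],[0,0,0,0,0,0.3,10],[0,0,0,0,0,0.9,10]]])

```text
time: 23.55
tool_pos: [0.5021, 0.1272, 0.1385]
tool_rot: [-0.705, 0.705, -0.059, 0.051]
contact_force: [0.6, -0.2, -2.1]
gripper_width: 0.34
```

```bash
python3 - <<'E'
from h import *
st();snap("wrist","w19.png",(120,0,520,400),1.4)
plan(None,[.508,-.39,.26])
E
```

```text
t 23.55 p [0.5021 0.1272 0.1385] R [[0.988, -0.011, 0.155], [-0.155, -0.0, 0.988], [-0.011, -1.0, -0.002]] F [ 0.6 -0.2 -2.1] g 29.0 j [ 0.1  -0.03  1.99  0.    1.2   0.26]
n 13 per row [0.0, 0.0, 0.0, 0.002, -0.996, 0.217] total [0.0, 0.0, 0.0, 0.028, -12.948, 2.817]
```

View pics/w19.png

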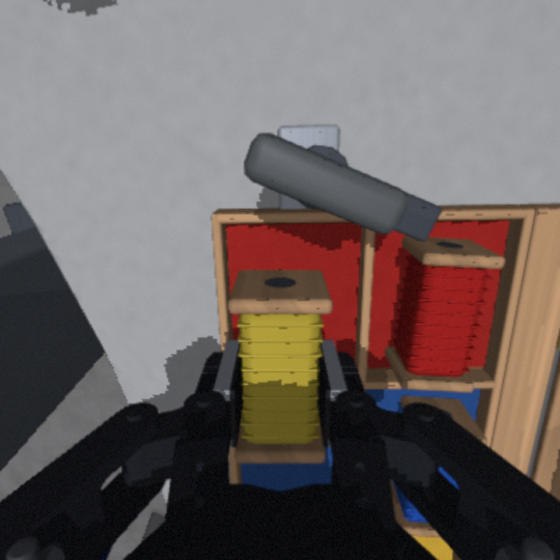

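Request:
carry_out(rows=[[[0,0,0,0,0,0.95,10],[0,0,0,0,0,0.95,10],[0,0,0,0,-0.4,0.9,10],[0,0,0,0,-0.95,0,10],[0,0,0,0,-0.95,0,10]]])

```text
time: 24.1
tool_pos: [0.5055, 0.035, 0.2562]
tool_rot: [0.705, -0.705, 0.054, -0.055]
contact_force: [0.4, 0.1, -1.6]
gripper_width: 0.333
```

Request:
carry_out(rows=[[[0,0,-0.2,0,-0.95,0,10],[0,0,-0.2,0,-0.95,0,10],[0,0,-0.2,0,-0.95,0,10],[0,0,-0.2,0,-0.95,0,10],[0,0,-0.2,0,-0.95,0,10]]])

```text
time: 24.6
tool_pos: [0.5046, -0.1559, 0.254]
tool_rot: [0.703, -0.702, 0.081, -0.079]
contact_force: [0.7, -1.2, -0.8]
gripper_width: 0.331
```

Request:
carry_out(rows=[[[0,0,0,0,-0.95,0,10],[0,0,0,0,-0.95,0,10],[0,0,0,0,-0.95,0,10],[0,0,0,0,-0.95,0,10],[0,0,0,0,-0.95,0,10]]])

```text
time: 25.1
tool_pos: [0.5047, -0.3459, 0.2539]
tool_rot: [0.703, -0.703, 0.081, -0.079]
contact_force: [0.1, 0.8, -0.8]
gripper_width: 0.34
```

Request:
carry_out(rows=[[[0,0,0,0,-0.4,0,10],[0,0,0,0,0,0,10],[0,0,0,0,0,0,10]]])

```text
time: 25.4
tool_pos: [0.5049, -0.3597, 0.2532]
tool_rot: [0.703, -0.702, 0.081, -0.078]
contact_force: [0.1, 0.3, -0.5]
gripper_width: 0.337
```

```bash
python3 - <<'E'
from h import *
st();snap("wrist","w20.png")
plan(None,[.508,-.3855,.10])
E
```

```text
t 25.4 p [ 0.5049 -0.3597  0.2532] R [[0.975, -0.003, 0.224], [-0.224, 0.002, 0.975], [-0.004, -1.0, 0.001]] F [ 0.1  0.3 -0.5] g 28.7 j [-0.74  0.08  1.67 -0.    1.4  -0.51]
n 4 per row [0.0, 0.0, 0.0, 0.019, -0.164, -0.957] total [0.0, 0.0, 0.0, 0.075, -0.656, -3.829]
```

View pics/w20.png

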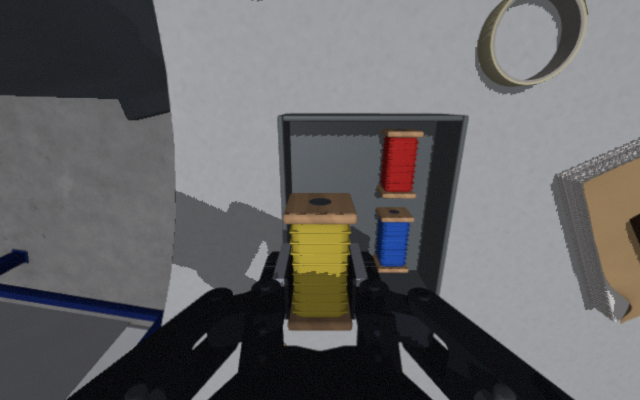

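Request:
carry_out(rows=[[[0,0,0,0.2,-0.6,-0.75,10],[0,0,0,0,0,-0.95,10],[0,0,0,0,0,-0.95,10],[0,0,0,0,0,-0.95,10],[0,0,0,0,0,-0.15,10]]])

```text
time: 25.95
tool_pos: [0.5105, -0.3803, 0.0973]
tool_rot: [0.705, -0.7, 0.083, -0.075]
contact_force: [-0.5, 0.7, -0.4]
gripper_width: 0.331
```

Request:
carry_out(rows=[[[0,0,0,0,0,0,10],[0,0,0,0,0,0,42],[0,0,0,0,0,0,42],[0,0,0,0,0,0.9,42],[0,0,0,0,0.3,0.95,42]]])

```text
time: 26.45
tool_pos: [0.5127, -0.3733, 0.1789]
tool_rot: [-0.703, 0.703, -0.081, 0.079]
contact_force: [0.8, -1.5, 1.0]
gripper_width: 0.492
```

Request:
carry_out(rows=[[[0,0,-1,0,0.8,0.7,42],[0,0,-1,0,0.8,0.7,42],[0,0,-1,0,0.8,0.7,42],[0,0,-1,0,0.8,0.7,42],[0,0,-1,0,0.8,0.5,42]]])

```text
time: 26.95
tool_pos: [0.5134, -0.2117, 0.3143]
tool_rot: [-0.678, 0.678, -0.2, 0.203]
contact_force: [1.0, -0.3, 0.2]
gripper_width: 0.494
```

```bash
python3 - <<'E'
from h import *
st();snap("top","t21.png",(180,150,460,280),2.8)
E
```

```text
t 26.95 p [ 0.5134 -0.2117  0.3143] R [[0.838, 0.003, 0.546], [-0.546, -0.002, 0.838], [0.004, -1.0, 0.001]] F [ 1.  -0.3  0.2] g 42.2 j [-0.53 -0.12  1.77  0.    1.49  0.05]
```

View pics/t21.png

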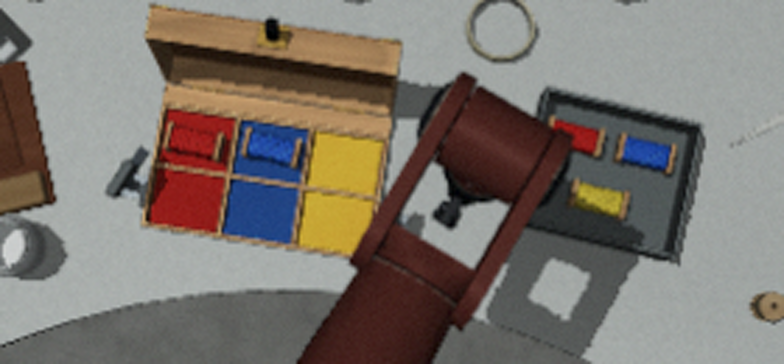

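Request:
carry_out(rows=[[[0,0,-1,0.2,0.2,0.4,0],[0,0,-1,0.2,0.2,0.3,0],[0,0,-1,0.2,0.25,0,0],[0,0,-1,0.4,0.25,0,0],[0,0,-1,0.4,0.25,0,0]]])

```text
time: 27.5
tool_pos: [0.5696, -0.1664, 0.3398]
tool_rot: [0.633, -0.632, 0.316, -0.317]
contact_force: [0.7, -0.1, -0.6]
gripper_width: 0.0
```

Request:
carry_out(rows=[[[0,0,-1,0.4,0.25,0,0],[0,0,-1,0.4,0.25,0,0],[0,0,-1,0.4,0.25,0,0],[0,0,-1,0.4,0.25,0,0],[0,0,-1,0.4,0.25,0,0]]])

```text
time: 28.0
tool_pos: [0.6498, -0.1163, 0.3395]
tool_rot: [0.569, -0.567, 0.421, -0.421]
contact_force: [0.2, 0.3, -0.0]
gripper_width: 0.0
```

Request:
carry_out(rows=[[[0,0,-1,0.4,0.3,0,0],[0,0,-1,0.4,0.3,0,0],[0,0,-1,0.4,0.3,0,0],[0,0,-1,0.4,0.3,0,0],[0,0,-1,0.4,0.3,0,0]]])

```text
time: 28.5
tool_pos: [0.7298, -0.0562, 0.3396]
tool_rot: [-0.488, 0.485, -0.513, 0.514]
contact_force: [-1.0, 0.1, 0.0]
gripper_width: 0.001
```

```bash
python3 - <<'E'
from h import *
st();snap("wrist","w22.png");snap("scene","s22.png",(150,60,470,260),2.5)
plan(RD(-97.7),c2w([.225,-.05,.25]))
E
```

```text
t 28.5 p [ 0.7298 -0.0562  0.3396] R [[-0.054, 0.004, 0.999], [-0.999, 0.003, -0.054], [-0.003, -1.0, 0.004]] F [-1.   0.1  0. ] g 0.1 j [-0.18  0.28  1.3   0.    1.56  1.45]
n 3 per row [-0.015, 0.017, -0.406, 0.159, 0.028, -0.741] total [-0.045, 0.052, -1.217, 0.477, 0.084, -2.224]
```

View pics/w22.png

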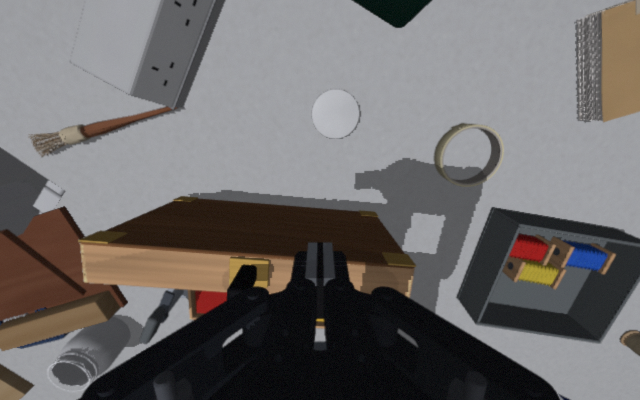

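View pics/s22.png

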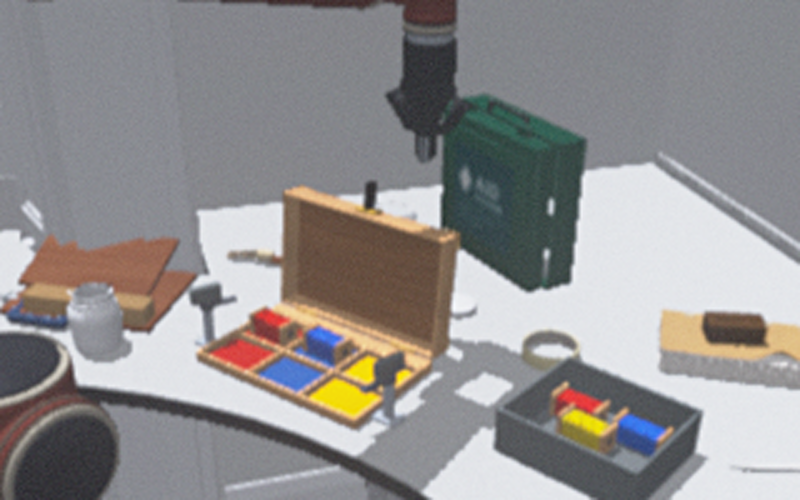

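Request:
carry_out(rows=[[[0,0,-0.6,0.5,0,0,0],[0,0,-0.6,0.1,0.05,-0.8,0],[0,0,0,0,0,-0.8,0],[0,0,0,0,0,-0.6,0],[0,0,0,0,0,0,0]]])

```text
time: 29.1
tool_pos: [0.7507, -0.0549, 0.2447]
tool_rot: [0.464, -0.466, 0.535, -0.53]
contact_force: [-0.2, 0.2, -1.2]
gripper_width: 0.002
```

```bash
python3 - <<'E'
from h import *
st();snap("wrist","w23.png");print(w2c(state()['tool_pos']))
E
```

```text
t 29.1 p [ 0.7507 -0.0549  0.2447] R [[-0.134, -0.007, 0.991], [-0.991, 0.004, -0.134], [-0.003, -1.0, -0.007]] F [-0.2  0.2 -1.2] g 0.2 j [-0.17  0.39  1.33  0.    1.44  1.53]
[ 0.2278702  -0.0527592   0.24774731]
```

View pics/w23.png

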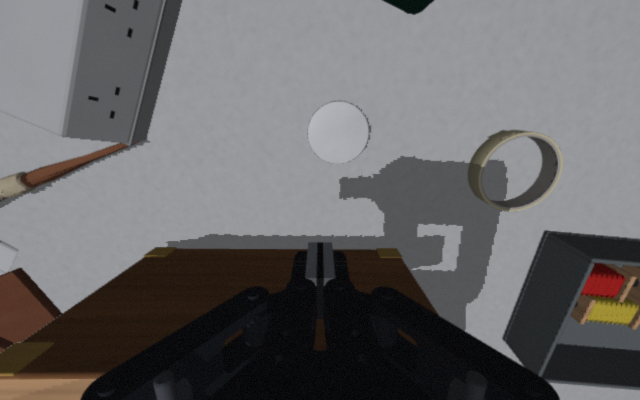

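Request:
carry_out(rows=[[[0,0,0,-0.5,0.07,0,0],[0,0,0,-0.5,0.07,0,0],[0,0,0,-0.5,0.07,0,0],[0,0,0,-0.5,0.07,0,0],[0,0,0,-0.5,0.07,0,0]]])

```text
time: 29.65
tool_pos: [0.6544, -0.0412, 0.255]
tool_rot: [-0.469, 0.462, -0.53, 0.535]
contact_force: [2.9, -0.0, 3.4]
gripper_width: -0.002
```

```bash
python3 - <<'E'
from h import *
st();snap("scene","s24.png",(150,60,470,260),2.5);print(w2c(state()['tool_pos']))
E
```

```text
t 29.65 p [ 0.6544 -0.0412  0.255 ] R [[-0.134, 0.011, 0.991], [-0.991, 0.001, -0.134], [-0.003, -1.0, 0.011]] F [ 2.9 -0.   3.4] g -0.2 j [-0.18  0.15  1.59  0.    1.39  1.53]
[ 0.12712725 -0.05184493  0.25447817]
```

View pics/s24.png

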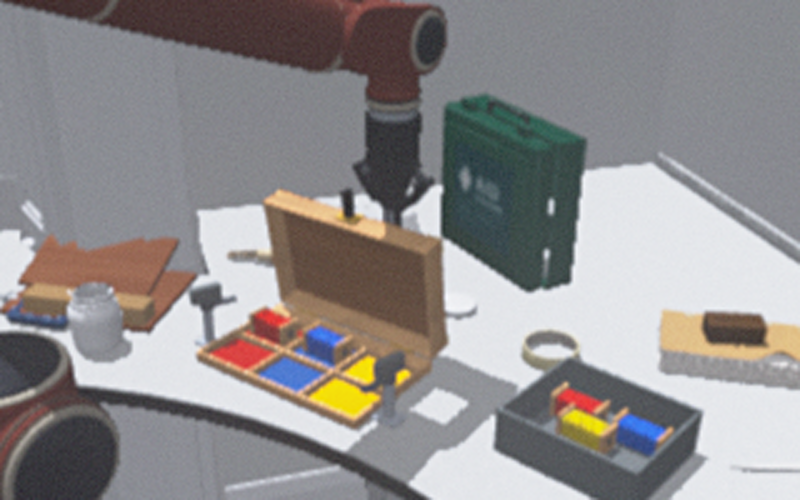

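Request:
carry_out(rows=[[[0,0,0,-0.5,0.07,0,0],[0,0,0,-0.5,0.07,0,0],[0,0,0,-0.5,0.07,0,0],[0,0,0,-0.5,0.07,0,0],[0,0,0,0,0,0,0]]])

```text
time: 30.2
tool_pos: [0.5726, -0.0294, 0.2518]
tool_rot: [-0.467, 0.464, -0.532, 0.533]
contact_force: [0.0, 0.6, 0.1]
gripper_width: 0.001
```

```bash
python3 - <<'E'
from h import *
st();snap("scene","s25.png",(150,60,470,260),2.5);print(w2c(state()['tool_pos']))
E
```

```text
t 30.2 p [ 0.5726 -0.0294  0.2518] R [[-0.134, 0.004, 0.991], [-0.991, 0.003, -0.134], [-0.003, -1.0, 0.004]] F [0.  0.6 0.1] g 0.1 j [-0.18 -0.03  1.79  0.    1.38  1.52]
[ 0.04771809 -0.05150226  0.25161065]
```

View pics/s25.png

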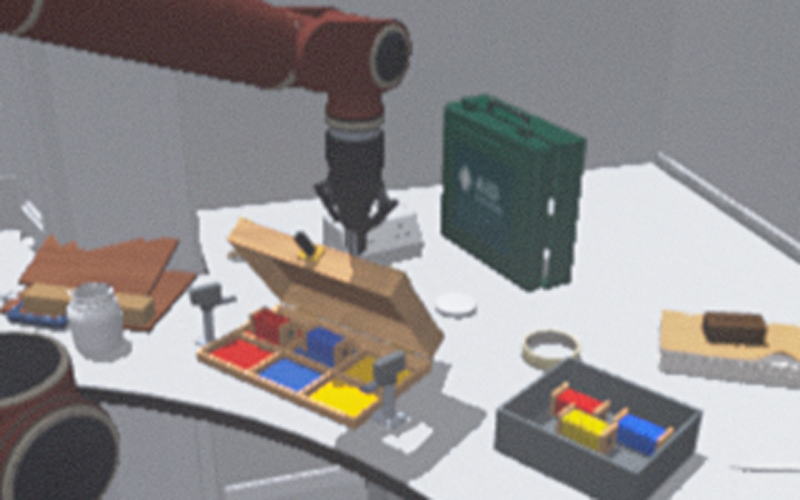

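Request:
carry_out(rows=[[[0,0,0,-0.5,0.07,-0.3,0],[0,0,0,-0.5,0.07,-0.32,0],[0,0,0,-0.45,0.06,-0.38,0],[0,0,0,-0.4,0.05,-0.44,0],[0,0,0,-0.33,0.04,-0.49,0]]])

```text
time: 30.75
tool_pos: [0.4872, -0.0181, 0.1736]
tool_rot: [-0.467, 0.463, -0.532, 0.533]
contact_force: [1.4, 0.6, -0.2]
gripper_width: -0.001
```

```bash
python3 - <<'E'
from h import *
st();snap("scene","s26.png",(150,60,470,260),2.5);print(w2c(state()['tool_pos']))
snap("wrist","w26.png")
E
```

```text
t 30.75 p [ 0.4872 -0.0181  0.1736] R [[-0.135, 0.005, 0.991], [-0.991, 0.003, -0.135], [-0.003, -1.0, 0.005]] F [ 1.4  0.6 -0.2] g -0.1 j [-0.19 -0.17  2.05  0.    1.25  1.51]
[-0.043013   -0.05148055  0.16904847]
```

View pics/s26.png

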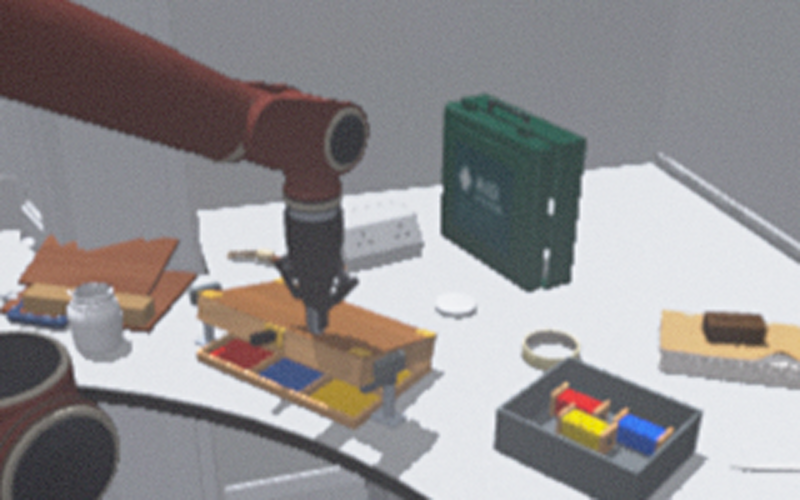

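View pics/w26.png

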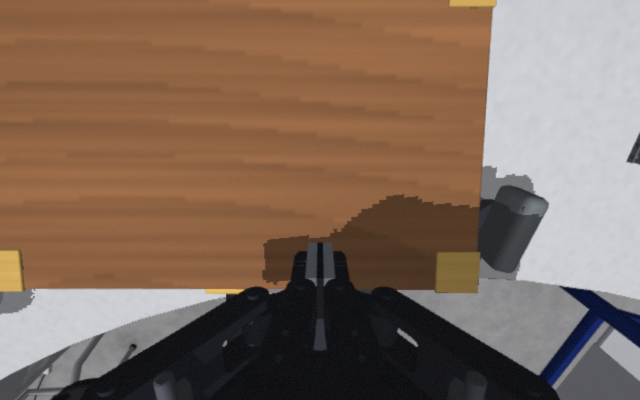

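Request:
carry_out(rows=[[[0,0,0,-0.2,0.03,-0.45,0],[0,0,0,-0.1,0.01,-0.4,0],[0,0,0,0,0,-0.2,0],[0,0,0,0,0,-0.1,0],[0,0,0,0,0,0,0]]])

```text
time: 31.35
tool_pos: [0.475, -0.0165, 0.1309]
tool_rot: [0.465, -0.465, 0.534, -0.531]
contact_force: [-17.9, 2.6, 27.1]
gripper_width: -0.001
```

```bash
python3 - <<'E'
from h import *
st();snap("scene","s27.png",(150,60,470,260),2.5);print(w2c(state()['tool_pos']))
E
```

```text
t 31.35 p [ 0.475  -0.0165  0.1309] R [[-0.134, -0.004, 0.991], [-0.991, 0.003, -0.134], [-0.003, -1.0, -0.004]] F [-17.9   2.6  27.1] g -0.1 j [-0.19 -0.13  2.1   0.    1.18  1.51]
[-0.05154811 -0.05163228  0.13089512]
```

View pics/s27.png

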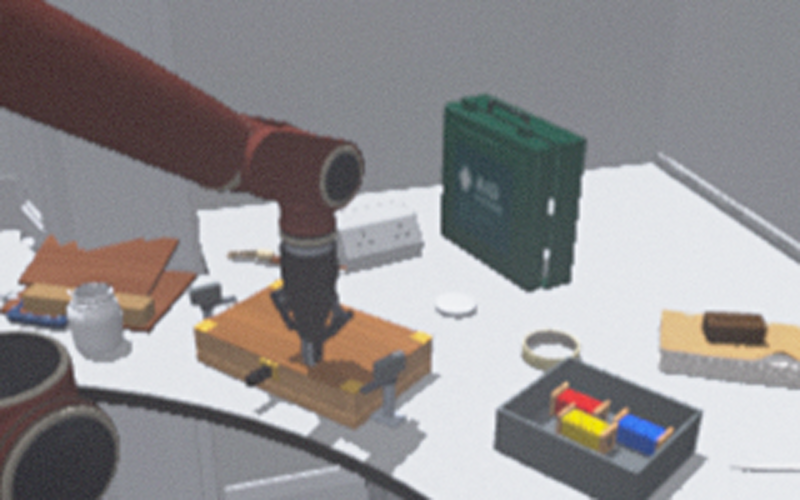

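Request:
carry_out(rows=[[[0,0,0,0,0,0.8,0],[0,0,0,0,0,0.9,0],[0,0,-0.8,0.06,-0.95,0.9,50],[0,0,-0.8,0.06,-0.95,0.4,50],[0,0,-0.8,0.06,-0.95,0,50]]])

```text
time: 31.9
tool_pos: [0.4838, -0.1308, 0.2504]
tool_rot: [-0.421, 0.416, -0.567, 0.572]
contact_force: [0.3, -0.6, -0.5]
gripper_width: 0.507
```

Request:
carry_out(rows=[[[0,0,0,0,0,0,50],[0,0,0,0,0,0,50]]])

```text
time: 32.1
tool_pos: [0.4817, -0.1294, 0.2454]
tool_rot: [0.42, -0.417, 0.57, -0.57]
contact_force: [-0.3, -0.2, -0.0]
gripper_width: 0.587
```

```bash
python3 - <<'E'
from h import *
st();snap("wrist","w28.png");print(w2c(state()['tool_pos']))
E
```

```text
t 32.1 p [ 0.4817 -0.1294  0.2454] R [[-0.299, 0.003, 0.954], [-0.954, 0.003, -0.299], [-0.004, -1.0, 0.002]] F [-0.3 -0.2 -0. ] g 50.2 j [-0.41 -0.21  1.96  0.    1.39  1.46]
[-0.03022071 -0.16182669  0.24481059]
```

View pics/w28.png

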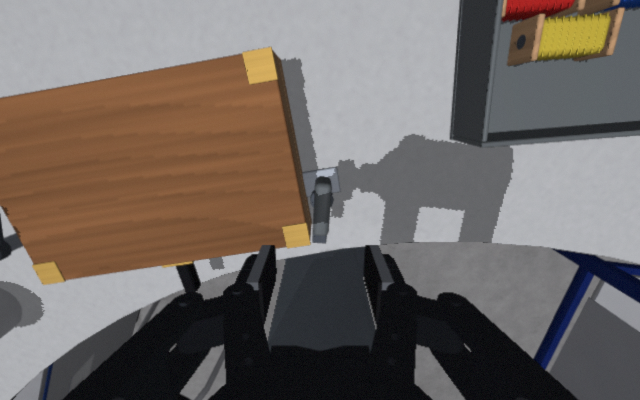

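```bash
python3 - <<'E'
import cv2
i=cv2.imread("pics/w28.png");cv2.imwrite("pics/w28a.png",cv2.resize(i[150:260,250:390],None,fx=5,fy=5,interpolation=cv2.INTER_CUBIC))
E
```

```text
(no output)
```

View pics/w28a.png

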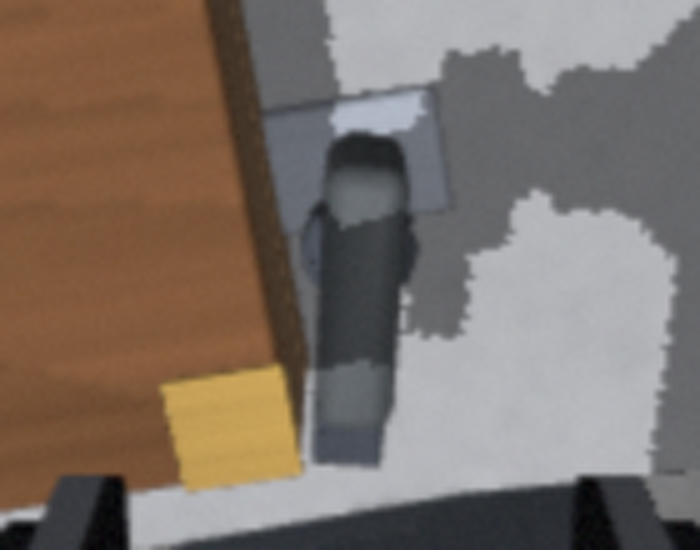

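```bash
python3 - <<'E'
from h import *
cp=campose("wrist")
f=lambda u,v:(250+(u+.5)/5-.5,150+(v+.5)/5-.5)
a=at_z(cp,f(367,168),.098);b=at_z(cp,f(352,425),.098)
print(a,b,np.linalg.norm(a-b),(a+b)/2,w2c((a+b)/2),np.degrees(np.arctan2((b-a)[1],(b-a)[0])))
plan(RD(np.degrees(np.arctan2((b-a)[1],(b-a)[0]))+90),np.r_[((a+b)/2)[:2],.148])
for u in [(300,475),]: print(w2c(at_z(cp,f(*u),.059)))
E
```

```text
[ 0.50379446 -0.13778313  0.098     ] [ 0.46119357 -0.12198128  0.098     ] 0.04543715280255829 [ 0.48249402 -0.12988221  0.098     ] [-0.02892334 -0.16302752  0.098     ] 159.64878978822776
n 3 per row [-0.016, 0.009, -0.25, 0.009, -0.011, -0.807] total [-0.048, 0.026, -0.751, 0.028, -0.034, -2.42]
[-0.079093   -0.14240522  0.059     ]
```

Request:
carry_out(rows=[[[0,0,-0.7,0.02,-0.02,-0.7,40],[0,0,0,0,0,-0.8,40],[0,0,0,0,0,-0.7,40],[0,0,0,0,0,-0.25,40],[0,0,0,0,0,0,40]]])

```text
time: 32.65
tool_pos: [0.4807, -0.1279, 0.1445]
tool_rot: [0.406, -0.405, 0.581, -0.578]
contact_force: [1.1, -0.9, 0.1]
gripper_width: 0.47
```

Request:
carry_out(rows=[[[0,0,0,0,0,0,5],[0,0,0,0,0,0,5],[0,0,0,0,0,0,5],[0,0,0,0,0,0,5]]])

```text
time: 33.05
tool_pos: [0.4824, -0.1305, 0.1485]
tool_rot: [-0.406, 0.404, -0.579, 0.581]
contact_force: [-2.6, -5.4, 2.1]
gripper_width: 0.151
```

```bash
python3 - <<'E'
from h import *
st()
E
```

```text
t 33.05 p [ 0.4824 -0.1305  0.1485] R [[-0.344, 0.003, 0.939], [-0.939, -0.001, -0.344], [-0.001, -1.0, 0.003]] F [-2.6 -5.4  2.1] g 12.9 j [-0.41 -0.1   2.03  0.    1.2   1.51]
```

Request:
carry_out(rows=[[[0,0,-1,0,0,0,5],[0,0,-1,0,0,0,5],[0,0,-1,0,0,0,5],[0,0,-1,0,0,0,5],[0,0,-1,0,0,0,5]]])

```text
time: 33.55
tool_pos: [0.482, -0.1311, 0.1484]
tool_rot: [-0.298, 0.297, -0.64, 0.643]
contact_force: [-4.5, -6.4, 3.2]
gripper_width: 0.152
```

Request:
carry_out(rows=[[[0,0,-1,0,0,0,5],[0,0,-1,0,0,0,5],[0,0,-1,0,0,0,5],[0,0,-1,0,0,0,5],[0,0,-1,0,0,0,5]]])

```text
time: 34.05
tool_pos: [0.4816, -0.1314, 0.1485]
tool_rot: [-0.182, 0.181, -0.682, 0.685]
contact_force: [-7.3, -8.0, 5.2]
gripper_width: 0.151
```

Request:
carry_out(rows=[[[0,0,-1,0,0,0,5],[0,0,-1,0,0,0,5],[0,0,-1,0,0,0,5],[0,0,-1,0,0,0,5],[0,0,-1,0,0,0,5]]])

```text
time: 34.55
tool_pos: [0.481, -0.1317, 0.1485]
tool_rot: [-0.06, 0.06, -0.702, 0.707]
contact_force: [-9.4, -9.1, 6.2]
gripper_width: 0.148
```

```bash
python3 - <<'E'
from h import *
st();print(state()['ft_torque'])
snap("wrist","w29.png")
E
```

```text
t 34.55 p [ 0.481  -0.1317  0.1485] R [[-0.986, 0.001, 0.169], [-0.169, -0.006, -0.986], [0.0, -1.0, 0.006]] F [-9.4 -9.1  6.2] g 12.7 j [-0.41 -0.1   2.04 -0.01  1.2   2.56]
[-1.42585958  1.60825785  0.05680626]
```

View pics/w29.png

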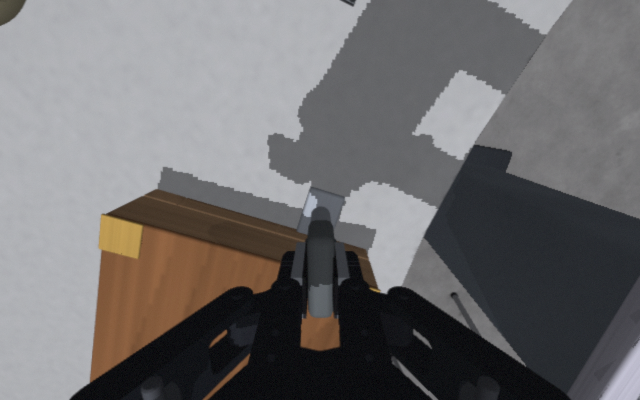

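Request:
carry_out(rows=[[[0,0,-1,0,0,0,5],[0,0,-1,0,0,0,5],[0,0,-1,0,0,0,5],[0,0,-1,0,0,0,5],[0,0,0,0,0,0,5]]])

```text
time: 35.1
tool_pos: [0.4805, -0.1317, 0.1484]
tool_rot: [0.038, -0.038, -0.704, 0.709]
contact_force: [-12.8, -8.0, 8.4]
gripper_width: 0.15
```

```bash
python3 - <<'E'
from h import *
st();print(state()['ft_torque'])
E
```

```text
t 35.1 p [ 0.4805 -0.1317  0.1484] R [[-0.994, -0.001, -0.107], [0.107, -0.007, -0.994], [0.0, -1.0, 0.007]] F [-12.8  -8.    8.4] g 12.8 j [-0.41 -0.1   2.04 -0.01  1.2   2.84]
[-1.47639356  1.98277759 -0.03760915]
```

Request:
carry_out(rows=[[[0,0,-0.5,0,0,0,5],[0,0,-0.5,0,0,0,5],[0,0,-0.3,0,0,0,5],[0,0,0,0,0,0,5]]])

```text
time: 35.5
tool_pos: [0.4805, -0.1316, 0.1485]
tool_rot: [0.069, -0.068, -0.701, 0.707]
contact_force: [-12.9, -9.2, 9.0]
gripper_width: 0.155
```

```bash
python3 - <<'E'
from h import *
st();print(state()['ft_torque'])
E
```

```text
t 35.5 p [ 0.4805 -0.1316  0.1485] R [[-0.981, -0.002, -0.192], [0.192, -0.008, -0.981], [0.0, -1.0, 0.008]] F [-12.9  -9.2   9. ] g 13.2 j [-0.41 -0.1   2.04 -0.01  1.2   2.92]
[-1.51355584  2.09463562  1.1945125 ]
```

Request:
carry_out(rows=[[[0,0,0.3,0,0,0,5],[0,0,0,0,0,0,45],[0,0,0,0,0,0,45],[0,0,0,0,0,0.6,45],[0,0,0,0,0,0.95,45]]])

```text
time: 36.0
tool_pos: [0.4803, -0.1283, 0.2066]
tool_rot: [-0.063, 0.062, 0.705, -0.704]
contact_force: [-0.0, -0.5, 0.4]
gripper_width: 0.527
```

Request:
carry_out(rows=[[[0,0,1,0,0.8,0.9,45],[0,0,1,0,0.8,0,45],[0,0,1,0,0.8,0,45],[0,0,1,0,0.8,0,45],[0,0,1,0,0.8,0,45]]])

```text
time: 36.5
tool_pos: [0.4818, 0.0324, 0.2452]
tool_rot: [0.064, -0.06, 0.705, -0.704]
contact_force: [0.2, 0.0, 0.5]
gripper_width: 0.525
```

```bash
python3 - <<'E'
from h import *
st();snap("top","t30.png",(180,150,460,280),2.8);print(c2w([-.029,.165,0]))
E
```

```text
t 36.5 p [0.4818 0.0324 0.2452] R [[-0.985, 0.006, 0.174], [-0.174, 0.001, -0.985], [-0.006, -1.0, -0.0]] F [0.2 0.  0.5] g 44.8 j [-0.09 -0.26  2.    0.    1.39  2.88]
[0.52636921 0.19519783 0.        ]
```

View pics/t30.png

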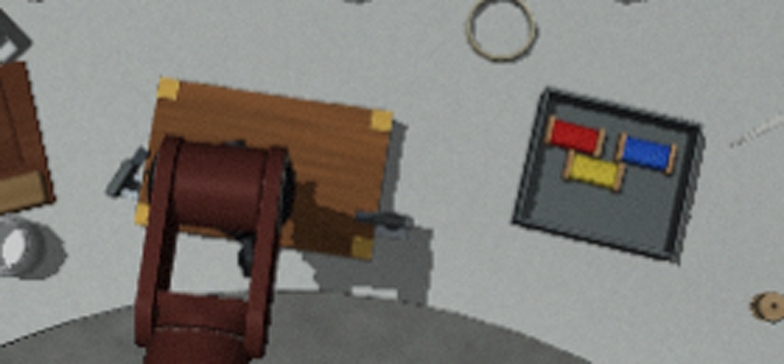

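Request:
carry_out(rows=[[[0,0,1,0.22,0.8,0,45],[0,0,1,0.22,0.8,0,45],[0,0,1,0.22,0.8,0,45],[0,0,1,0.22,0.8,0,45],[0,0,1,0.22,0.8,0,45]]])

```text
time: 37.05
tool_pos: [0.526, 0.1925, 0.2449]
tool_rot: [0.185, -0.181, 0.683, -0.683]
contact_force: [1.0, -0.1, 0.2]
gripper_width: 0.527
```

Request:
carry_out(rows=[[[0,0,1,0,0,0,45],[0,0,1,0,0,0,45],[0,0,1,0,0,0,45],[0,0,1,0,0,0,45],[0,0,1,0,0,0,45]]])

```text
time: 37.55
tool_pos: [0.5258, 0.1911, 0.2449]
tool_rot: [0.3, -0.297, 0.641, -0.64]
contact_force: [-0.4, -0.1, 0.6]
gripper_width: 0.523
```

Request:
carry_out(rows=[[[0,0,1,0,0,0,45],[0,0,1,0,0,0,45],[0,0,1,0,0,0,45],[0,0,1,0,0,0,45],[0,0,1,0,0,0,45]]])

```text
time: 38.05
tool_pos: [0.5258, 0.1911, 0.2448]
tool_rot: [0.407, -0.404, 0.58, -0.578]
contact_force: [-0.8, -0.1, -0.3]
gripper_width: 0.529
```

Request:
carry_out(rows=[[[0,0,1,0,0,0,45],[0,0,1,0,0,0,45],[0,0,1,0,0,0,45],[0,0,1,0,0,0,45],[0,0,1,0,0,0,45]]])

```text
time: 38.55
tool_pos: [0.5258, 0.1911, 0.2448]
tool_rot: [0.501, -0.499, 0.501, -0.499]
contact_force: [-1.1, -0.8, 0.2]
gripper_width: 0.522
```

Request:
carry_out(rows=[[[0,0,1,0,0,0,45],[0,0,1,0,0,0,45],[0,0,1,0,0,0,45],[0,0,1,0,0,0,45],[0,0,1,0,0,0,45]]])

```text
time: 39.05
tool_pos: [0.5258, 0.1911, 0.2449]
tool_rot: [0.58, -0.578, 0.406, -0.405]
contact_force: [0.3, -0.4, 0.6]
gripper_width: 0.527
```

Request:
carry_out(rows=[[[0,0,1,0,0,0,45],[0,0,1,0,0,0,45],[0,0,1,0,0,0,45],[0,0,1,0,0,0,45],[0,0,1,0,0,0,45]]])

```text
time: 39.55
tool_pos: [0.5258, 0.1911, 0.2448]
tool_rot: [0.642, -0.64, 0.3, -0.298]
contact_force: [-0.2, -0.6, 0.3]
gripper_width: 0.525
```

Request:
carry_out(rows=[[[0,0,1,0,0,0,45],[0,0,1,0,0,0,45],[0,0,1,0,0,0,45],[0,0,1,0,0,0,45],[0,0,1,0,0,0,45]]])

```text
time: 40.05
tool_pos: [0.5258, 0.1911, 0.2449]
tool_rot: [0.684, -0.682, 0.184, -0.182]
contact_force: [1.1, -0.8, -0.7]
gripper_width: 0.527
```

Request:
carry_out(rows=[[[0,0,1,0,0,0,45],[0,0,1,0,0,0,45],[0,0,1,0,0,0,45],[0,0,1,0,0,0,45],[0,0,1,0,0,0,45]]])

```text
time: 40.55
tool_pos: [0.5258, 0.1911, 0.2449]
tool_rot: [0.705, -0.704, 0.062, -0.061]
contact_force: [0.6, -0.6, 0.7]
gripper_width: 0.526
```

Request:
carry_out(rows=[[[0,0,1,0,0,0,45],[0,0,1,0,0,0,45],[0,0,1,0,0,0,45],[0,0,1,0,0,0,45],[0,0,1,0,0,0,45]]])

```text
time: 41.05
tool_pos: [0.5258, 0.1911, 0.2449]
tool_rot: [0.705, -0.704, -0.061, 0.062]
contact_force: [0.7, -0.3, -0.9]
gripper_width: 0.523
```

Request:
carry_out(rows=[[[0,0,1,0,0,0,45],[0,0,1,0,0,0,45],[0,0,1,0,0,0,45],[0,0,1,0,0,0,45],[0,0,1,0,0,0,45]]])

```text
time: 41.55
tool_pos: [0.5258, 0.1911, 0.2449]
tool_rot: [-0.683, 0.683, 0.182, -0.184]
contact_force: [0.1, 0.4, 0.4]
gripper_width: 0.528
```

Request:
carry_out(rows=[[[0,0,1,0,0,0,45],[0,0,1,0,0,0,45],[0,0,1,0,0,0,45],[0,0,1,0,0,0,45],[0,0,0,0,0,0,45]]])

```text
time: 42.05
tool_pos: [0.5258, 0.1911, 0.2448]
tool_rot: [-0.651, 0.652, 0.275, -0.276]
contact_force: [-0.1, -0.1, 0.3]
gripper_width: 0.525
```

```bash
python3 - <<'E'
from h import *
st();snap("wrist","w31.png")
i=cv2.imread("pics/w31.png");cv2.imwrite("pics/w31a.png",cv2.resize(i[130:270,240:400],None,fx=4.2,fy=4.2,interpolation=cv2.INTER_CUBIC))
E
```

```text
t 42.05 p [0.5258 0.1911 0.2448] R [[0.697, -0.002, -0.717], [0.717, -0.002, 0.697], [-0.002, -1.0, 0.0]] F [-0.1 -0.1  0.3] g 44.8 j [ 0.22 -0.06  1.82 -0.    1.38 -0.58]
```

View pics/w31.png

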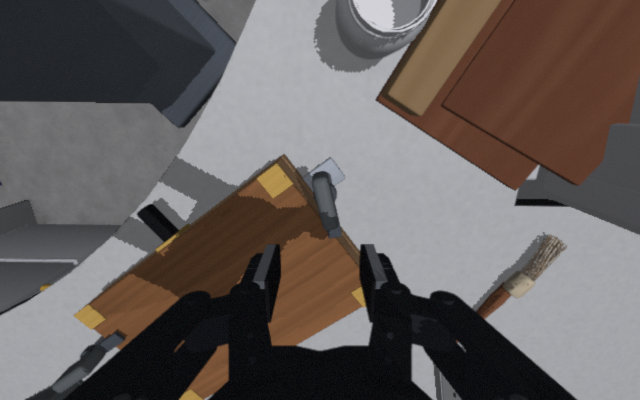

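View pics/w31a.png

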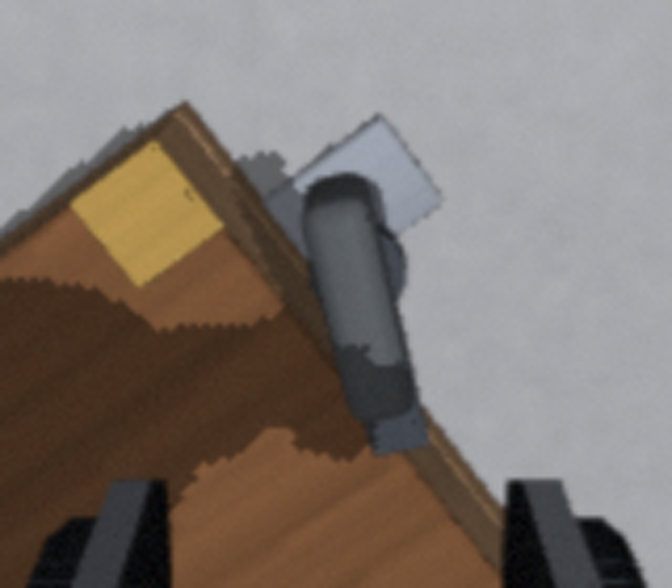

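```bash
python3 - <<'E'
from h import *
cp=campose("wrist")
f=lambda u,v:(240+(u+.5)/4.2-.5,130+(v+.5)/4.2-.5)
a=at_z(cp,f(342,198),.098);b=at_z(cp,f(384,408),.098)
ang=np.degrees(np.arctan2((b-a)[1],(b-a)[0]))
print(a,b,np.linalg.norm(a-b),(a+b)/2,w2c((a+b)/2),ang,'case',ang+7.7)
plan(RD(ang+90),np.r_[((a+b)/2)[:2],.148])
E
```

```text
[0.50674434 0.21103753 0.098     ] [0.54373349 0.18690241 0.098     ] 0.04416673476021522 [0.52523892 0.19896997 0.098     ] [-0.03062551  0.16858669  0.098     ] -33.124118728109956 case -25.424118728109956
n 3 per row [0.009, -0.007, 0.925, -0.004, 0.066, -0.806] total [0.026, -0.021, 2.775, -0.013, 0.199, -2.418]
```

Request:
carry_out(rows=[[[0,0,0.9,0,0.16,-0.6,42],[0,0,0.9,0,0,-0.75,42],[0,0,0.9,0,0,-0.7,42],[0,0,0,0,0,-0.36,42],[0,0,0,0,0,0,42]]])

```text
time: 42.6
tool_pos: [0.5241, 0.1969, 0.1454]
tool_rot: [0.623, -0.623, -0.332, 0.338]
contact_force: [-0.2, 0.9, -0.4]
gripper_width: 0.491
```

Request:
carry_out(rows=[[[0,0,0,0,0,0,5],[0,0,0,0,0,0,5],[0,0,0,0,0,0,5],[0,0,0,0,0,0,5]]])

```text
time: 43.0
tool_pos: [0.5263, 0.197, 0.1501]
tool_rot: [-0.622, 0.623, 0.335, -0.336]
contact_force: [-4.4, -3.4, 6.5]
gripper_width: 0.147
```

```bash
python3 - <<'E'
from h import *
st();print(state()['ft_torque']);print(np.degrees(np.arctan2(*rot(state()['tool_rot'])[[1,0],0])))
snap("wrist","w32.png")
E
```

```text
t 43.0 p [0.5263 0.197  0.1501] R [[0.55, -0.0, -0.835], [0.835, -0.003, 0.55], [-0.003, -1.0, -0.002]] F [-4.4 -3.4  6.5] g 12.6 j [ 0.23  0.05  1.88 -0.    1.21 -0.76]
[-0.41650202  0.59006933 -0.00659691]
56.63871978694509
```

View pics/w32.png

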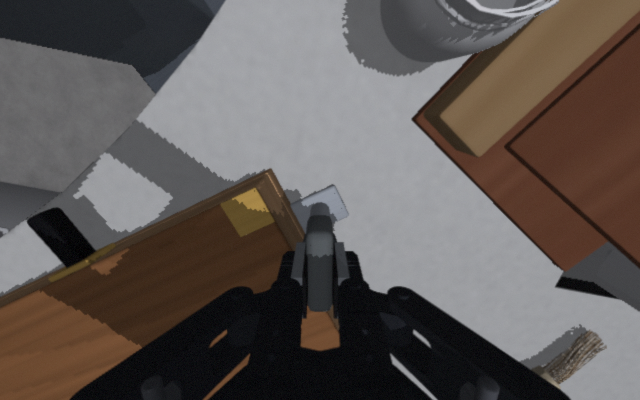

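Request:
carry_out(rows=[[[0,0,-1,0,0,0,5],[0,0,-1,0,0,0,5],[0,0,-1,0,0,0,5],[0,0,-1,0,0,0,5],[0,0,-1,0,0,0,5]]])

```text
time: 43.55
tool_pos: [0.5263, 0.1969, 0.1501]
tool_rot: [-0.671, 0.672, 0.221, -0.222]
contact_force: [-4.1, -3.3, 6.2]
gripper_width: 0.149
```

Request:
carry_out(rows=[[[0,0,-1,0,0,0,5],[0,0,-1,0,0,0,5],[0,0,-1,0,0,0,5],[0,0,-1,0,0,0,5],[0,0,-1,0,0,0,5]]])

```text
time: 44.05
tool_pos: [0.5263, 0.1968, 0.1501]
tool_rot: [-0.699, 0.7, 0.101, -0.102]
contact_force: [-4.1, -4.7, 6.7]
gripper_width: 0.147
```

Request:
carry_out(rows=[[[0,0,-1,0,0,0,5],[0,0,-1,0,0,0,5],[0,0,-1,0,0,0,5],[0,0,-1,0,0,0,5],[0,0,-1,0,0,0,5]]])

```text
time: 44.55
tool_pos: [0.5262, 0.1967, 0.1501]
tool_rot: [-0.706, 0.707, -0.022, 0.021]
contact_force: [-4.6, -4.6, 7.2]
gripper_width: 0.148
```

```bash
python3 - <<'E'
from h import *
st();print(state()['ft_torque']);print(np.degrees(np.arctan2(*rot(state()['tool_rot'])[[1,0],0])))
E
```

```text
t 44.55 p [0.5262 0.1967 0.1501] R [[0.998, -0.002, 0.061], [-0.061, -0.001, 0.998], [-0.002, -1.0, -0.001]] F [-4.6 -4.6  7.2] g 12.7 j [ 0.23  0.05  1.88 -0.    1.21  0.29]
[-0.74177994  0.67678431  0.08760946]
-3.5116926295988993
```

Request:
carry_out(rows=[[[0,0,-1,0,0,0,5],[0,0,-0.5,0,0,0,5],[0,0,-0.5,0,0,0,5],[0,0,0,0,0,0,5]]])

```text
time: 44.95
tool_pos: [0.5262, 0.1967, 0.1501]
tool_rot: [-0.703, 0.704, -0.069, 0.068]
contact_force: [-4.0, -3.8, 7.5]
gripper_width: 0.153
```

```bash
python3 - <<'E'
from h import *
st();print(state()['ft_torque']);print(np.degrees(np.arctan2(*rot(state()['tool_rot'])[[1,0],0])))
E
```

```text
t 44.95 p [0.5262 0.1967 0.1501] R [[0.981, -0.002, 0.194], [-0.194, -0.001, 0.981], [-0.001, -1.0, -0.002]] F [-4.  -3.8  7.5] g 13.1 j [ 0.23  0.05  1.88 -0.    1.21  0.42]
[-0.74445029  0.68378328  0.97875941]
-11.184890788407824
```

Torque 0.98 N·m: at the stop. Release, lift and back off to check everything.

Request:
carry_out(rows=[[[0,0,0.3,0,0,0,5],[0,0,0,0,0,0,45],[0,0,0,0,0,0,45],[0,0,0,0,0,0.6,45],[0,0,0,0,0,0.95,45]]])

```text
time: 45.45
tool_pos: [0.524, 0.1969, 0.2075]
tool_rot: [-0.704, 0.705, -0.066, 0.06]
contact_force: [0.5, 0.2, 0.4]
gripper_width: 0.525
```

Request:
carry_out(rows=[[[0,0,0,-0.1,-0.8,0.9,45],[0,0,0,-0.1,-0.8,0.7,45],[0,0,0,-0.1,-0.8,0.7,45],[0,0,0,-0.1,-0.8,0,45],[0,0,0,0,0,0,45]]])

```text
time: 45.95
tool_pos: [0.5101, 0.0667, 0.3038]
tool_rot: [0.704, -0.704, 0.064, -0.064]
contact_force: [0.7, 0.9, -1.8]
gripper_width: 0.524
```

```bash
python3 - <<'E'
from h import *
st();snap("wrist","w33.png");snap("scene","s33.png",(150,60,470,260),2.5);snap("top","t33.png",(180,150,460,280),2.8)
E
```

```text
t 45.95 p [0.5101 0.0667 0.3038] R [[0.984, 0.001, 0.181], [-0.181, 0.0, 0.984], [0.001, -1.0, 0.0]] F [ 0.7  0.9 -1.8] g 44.7 j [-0.01 -0.22  1.87  0.    1.49  0.17]
```

View pics/w33.png

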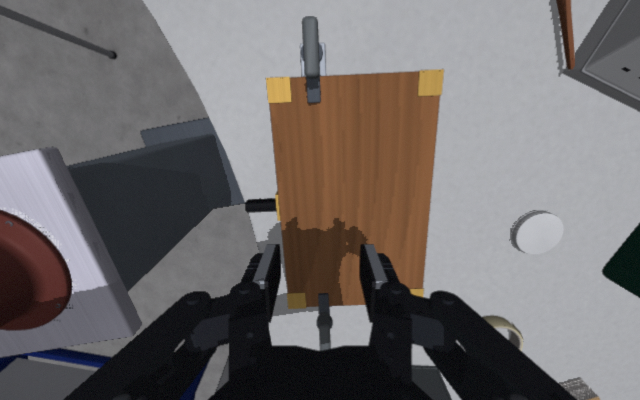

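View pics/s33.png

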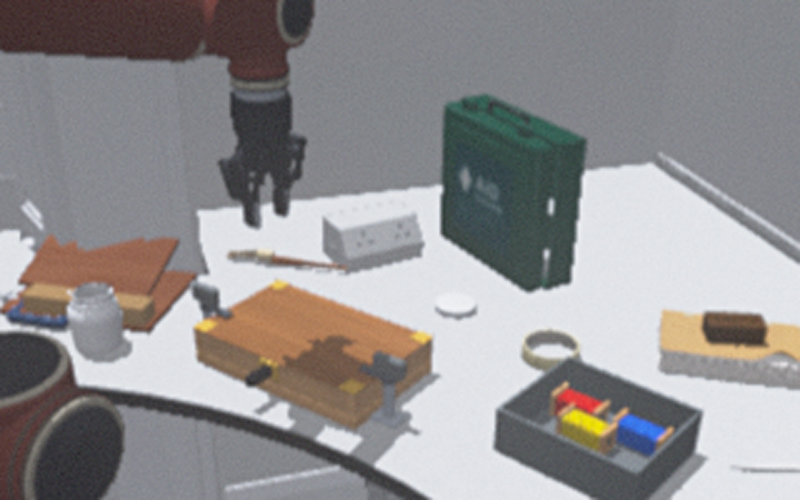

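View pics/t33.png

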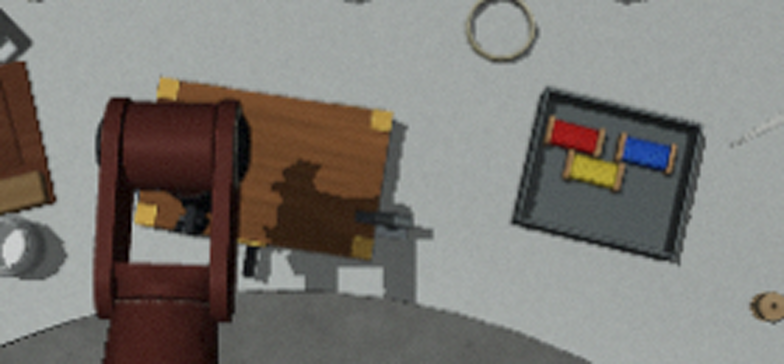

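```bash
python3 - <<'E'
from h import *
st();job_done()
E
```

```text
t 46.1 p [0.5095 0.0695 0.3015] R [[0.984, -0.003, 0.177], [-0.177, 0.001, 0.984], [-0.004, -1.0, 0.001]] F [-0.2 -0.2 -0.3] g 45.1 j [-0.01 -0.21  1.87  0.    1.49  0.17]
the job is handed in; nothing more can be done
```

I handed the job in at 46 s of the 200 s allowed. My last checks all passed, though `job_done()` gives no verdict.

- **Sorting:** Three bobbins were in the wrong bay: blue in the yellow bay, red in the blue bay and yellow in the red bay. I dropped all three into the reject box. There was no black bobbin. The rightly packed red and blue bobbins were still in their bays in the last picture before the lid closed.
- **Lid:** I opened it to about 96° and later pressed it shut. The fingertips stopped at 58 mm, against the stated 59 mm for a shut lid. The highest wrist force I read was about 33 N.
- **Latches:** I turned both clockwise until the wrist torque jumped to about 1 N·m at the stops. In the final wrist picture both tongues lie over the lid's edges. The left latch stood about 0.27 rad from undone before I turned it.
- **Final pictures:** The three rejects lie in the box. The tape and jar look undisturbed, and the arm never went near the reels. The gripper was clear of everything when I handed in.
- **Disagreements:**
  - One early wrist picture, taken while the arm was still moving, put the case about 7 mm off. I discarded it, and a still one then agreed with the top camera.
  - The yellow bobbin shifted a few centimetres in the reject box after I dropped it, but it stayed inside.

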